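Grease the drive through its guard slot

TASK

Take the flat-handled paddle out of the wooden tool block and dip its tip for a moment into the open grease pot, to below half the pot's depth. Then pass its blade down through the narrow slot in the roof of the drive guard, press the sprung pad inside most of the way down and finish there, still gripping the paddle and holding the pad down: do not let go. Keep the pot and everything else on the bench upright and where it stands.

Things in the scene. Friction and masses are not known exactly. Their poses are not given: they have to be found in the camera images.
- paddle: Flat grease paddle, about 120 g, upright in a slot of the tool block, tip 5 mm above the bench, handle resting on the block; lifts straight out. Origin at the tip's middle, z up, x along blade width, y thickness. Steel blade 24 (x) x 5 (y) mm, z 0 to 95, lowest 5 mm tapering to 19 x 2. Flat rectangular wooden handle 26 (x) x 14 (y) mm, z 95 to 165: pinch it across the 14 mm.
- paddle_tip (a point): Middle of the blade's tip, the paddle's lowest point; axes as the paddle's.
- paddle_handle (a point): Point inside the paddle's handle, 140 mm above the tip, 25 mm below the handle's top; axes as the paddle's.
- rack: Fixed wooden tool block 70 (x) x 160 (y) x 100 mm high. Two through slots of 27 x 8 mm, long side along x, at y = -50 and +50 mm: the paddle stands in one, the scraper in the other, which in which varies. Origin at the middle of its underside, z up. It stands to the right or left, the guard on the other side.
- scraper: a bystander: the other tool in the block, with the same blade but a round ball handle of 32 mm diameter, its top 51 mm above the block. Origin at its tip, z up.
- pot: Small open round dark steel grease pot, loose, 300 g, 72 mm outside diameter at the rim, 50 mm high, wall 3 mm, bottom about 5 mm thick, narrowing a little downwards; inside at least 48 mm wide. It is empty to the touch. Origin at the middle of its underside, z up.
- guard: Drive guard, fixed: a box 140 (x) x 104 (y) mm with clear front and side panes and a flat grey sheet roof, 5 mm thick, its top 100 mm above the bench; a blue motor reaches behind it to x = +170 mm, no higher than the roof. Origin at the middle of the box's underside, z up.
- slot (a point): Centre of the slot at the roof's top face (20 mm from the box's middle towards the guard's -x). The slot is 26 mm along x and 7 mm along y, 2 mm more than the blade each way, straight down through the 5 mm roof. Axes as the guard's, z up.
- pad_top (a point): Middle of the top face of the sprung felt pad under the slot, 52 mm below the roof's top when not pressed; the pad is 50 mm (x) by 30 mm (y) and moves straight down.
- pad (a joint): How far the sprung pad is pressed down, in m: 0 at rest, 0.012 at its hard stop. The spring takes about 2.5 N to start and 7 N at the stop, more than the paddle's weight, and lifts the pad when let go. At the stop the handle is still 31 mm above the roof.
- tin: a bystander: closed round tin, 72 mm diameter, 75 mm high. Origin under its middle.
- oil_bottle: a bystander: closed bottle, 60 mm diameter, 130 mm high. Origin under its middle.
- chuck_key: a bystander: small T-shaped steel chuck key lying down, 65 by 60 mm, 16 mm high. Origin under the middle of its T.
- wrench: a bystander: wrench lying flat on the bench. Origin on its underside.
- offcut: a bystander: wood offcut 40 by 140 by 22 mm lying flat. Origin under its middle.
- ball_model: a bystander: ball-and-stick model of five 44 mm white balls, 182 mm high. Origin on the bench under one of its balls.
Things that resemble listed ones, but are neither listed nor needed, are in the scene too. Leave any turquoise look-alike of the paddle alone. There is more than one size of the pot; the one meant has the size given above.

How it is judged:
By the outcome, as a careful person would: the job done as asked, in the order asked, and still so for the second after the job is handed in, while the arm keeps its last pose, push and grip.
It also fails if it takes over 58 s, if anything falls off the work surface, if the arm or the gripper's body presses on something with over 40 N, if the wrist force passes 120 N, or if a joint passes its speed limit or range.

ROBOT

A 7-joint arm with a two-finger parallel gripper is mounted at the origin on the work surface. World frame = base frame: x ahead of the robot, y to its left, z up, the work surface at z = 0. Lengths are in m, angles in rad, forces in N, time in s.
With the tool pointing down it reaches from about 0.4 to 0.85 m from the base axis. Payload 10.4 kg.
Tool frame: the origin (TCP) lies on the centre line of the jaws, within the pads' length; the fingertips stand arm.nose_length ahead of it and the grasp point (between the pads) lies 5 mm behind it (arm.nose_length is the distance from the TCP to the fingertips, in m); z points along the fingers, y is the direction in which the jaws open and shut (so a half turn about z gives the same grasp; the last joint's range is limited). The gripper opens to 87 mm and grips with 3 to 60 N. Pads are 19 mm wide; open, the fingers measure 117 mm over their backs; the gripper's body (75 mm by 190 mm) begins 51 mm behind the grasp point.
Start: joints at [1.2, 0.332, -0.065, 1.46, 0.022, 1.35, -0.088], TCP at [0.213, -0.588, 0.208] pointing down, gripper open.
Joint ranges: [-2.6, 2.6], [-0.5, 2.12], [-1.47, 1.34], [0.16, 2.42], [-1.27, 4.41], [0.06, 2.06], [-2.6, 2.6]. Speed limits (rad/s): [2.22, 2.22, 2.79, 2.79, 3.14, 3.14, 3.14].

INTERFACE

Orientations are given as a rotation vector (axis times angle).
In Python, from station import arm gives the robot as it stands. The module is installed in compiled form; this text tells all that it offers.
- The arm moves only by the tool play_rows, never from a script. Its argument "deltas" is a list of rows, each an object of numbers: "x", "y", "z": the shift along the tool's x, y, z in m; "wx", "wy", "wz": the turn, a rotation vector about the tool's x, y, z in rad; "jaw": the finger opening in m, from 0 to 0.087. A call has exactly 8 rows; each row shifts and turns the commanded pose from where the row before left it, along the tool's axes as they then stand; what a row does not reach is not made up. A row lasts 1/8 s, in which the tool goes at most 62.5 mm and 10.7 degrees, less where a joint would pass 70% of its speed; a pose out of reach is approached as far as the arm can. A call is refused whole if a number of a shift passes 0.0625 or a number of a turn 0.188, either way. A call with a gripper value outside its range is refused whole. The fingers move at their own pace and stop on an object; "force" is the grip in N (left out, the last holds). Time passes only in rows, so rows that do not move let the fingers close, or fill a call up. It gives the time, the measured TCP pose, the force and the opening at its end, in the units of the state.
- arm.observe(): the state, without advancing time (a new reading comes with each control period).
- arm.grab_frame(name): name is "scene" or "top"; returns a dict with "color" (480x640x3 uint8, red, green, blue), "range_z" (480x640 float32, m along the optical axis (not along the pixel's ray), 0 where there is no reading), "K" (3x3 intrinsics, pixels), "R" (3x3) and "t" (3): a world point X has camera coordinates R X + t. Camera axes: x right, y down, z forward; pixel columns grow to the right and rows downward; lengths in m; the calibration is good to about 2 mm. A picture is of the moment at which its call begins.
- arm.hand_in(): hands the job in, once; it reports no verdict.
The state is a dict: "time_s": time; "joint_pos": joint angles; "joint_velocities": joint speeds; "joint_torque": joint torques, N m; "position": TCP position; "eef_rot": TCP orientation; "ft_force": force on the tool from outside, world axes, zero at the start; "moment": the same for the moment, N m; "width": opening from 0.0 (shut) to 1.0 (fully open).
Only numpy, scipy, OpenCV 4.12 (cv2) and the standard library are available. Lean on these libraries where they do the work, as an engineer would, in place of code of your own. Each camera call takes 0.05 s, during which the arm holds its last target.

## Working session

There is one attempt and no reset: what is moved stays moved. The work goes in short steps, Python scripts to look and compute and a tool call to move; the robot and the scene stay as the last step left them, time stands still between calls to the robot, and variables do not carry over. Pictures are saved under pics/ and viewed, and the job is handed in when it is done.

Besides the shell and the picture viewer there is one more tool, called after "Call:" as name([rows], argument=value, ...), one row to a line, values as JSON. play_rows: Moves the arm, as the interface text tells. Its arguments: {"type":"object","properties":{"deltas":{"type":"array"},"force":{"type":"number"}},"required":["deltas"]}

```bash
mkdir -p pics; cat > h.py <<'E'
import numpy as np,cv2,pickle
from station import arm
def grab(n,tag):
    f=arm.grab_frame(n); pickle.dump(f,open(f'{tag}.pkl','wb')); cv2.imwrite(f'pics/{tag}.png',f['color'][:,:,::-1]); return f
def load(t): return pickle.load(open(f'{t}.pkl','rb'))
def cloud(f):
    v,u=np.mgrid[0:480,0:640]; z=f['range_z']; K=f['K']
    c=np.stack([(u-K[0,2])/K[0,0]*z,(v-K[1,2])/K[1,1]*z,z],-1)
    return (c-f['t'])@f['R']
def proj(f,X):
    c=f['R']@np.array(X)+f['t']; p=f['K']@c; return p[:2]/p[2]
def ray_at_z(f,u,v,z):
    d=np.linalg.inv(f['K'])@[u,v,1]; o=-f['R'].T@f['t']; d=f['R'].T@d
    return o+d*(z-o[2])/d[2]
def crop(f,u0,u1,v0,v1,name,s=None):
    c=f['color'][v0:v1,u0:u1,::-1]; s=s or min(800/(u1-u0),600/(v1-v0)); cv2.imwrite(f'pics/{name}.png',cv2.resize(c,None,fx=s,fy=s,interpolation=cv2.INTER_CUBIC))
E
python3 - <<'E'
from h import *
for n in('scene','top'):
    f=grab(n,n+'0'); print(n,f['K'],-f['R'].T@f['t'],f['R'])
print(arm.observe(),arm.nose_length)
E
```

```text
scene [[464.44380197   0.         318.12136332]
 [  0.         464.44380197 238.95936824]
 [  0.           0.           1.        ]] [1.2329179  0.36801441 0.75654826] [[-0.4585666   0.88844693 -0.01946082]
 [ 0.5712585   0.27793543 -0.7722795 ]
 [-0.6807205  -0.36525874 -0.63498477]]
top [[478.32300383   0.         313.7824376 ]
 [  0.         478.32300383 234.41517756]
 [  0.           0.           1.        ]] [ 0.35128057 -0.0062917   1.40115437] [[-4.73209387e-03 -9.99988524e-01 -7.47678292e-04]
 [-9.88074303e-01  4.79078547e-03 -1.53903285e-01]
 [ 1.53905101e-01  1.04769158e-05 -9.88085634e-01]]
{'time_s': 0.1, 'joint_pos': array([ 1.20039148,  0.33277806, -0.06472986,  1.46085717,  0.02160463,
        1.34991171, -0.08844326]), 'joint_velocities': array([ 0.0023476 , -0.00149891,  0.00063516, -0.00211043, -0.00041131,
       -0.00018291,  0.00025688]), 'joint_torque': array([ 1.12114121e-03, -6.24548078e+01,  2.48302723e-02, -3.90721965e+01,
       -6.12081843e-02,  3.65652458e-02,  8.69172459e-05]), 'position': array([ 0.21290711, -0.58722635,  0.20775279]), 'eef_rot': array([-3.09296885e+00, -5.43531039e-01,  4.23417796e-04]), 'ft_force': array([ 0.22407355, -0.72060268,  0.3985524 ]), 'moment': array([-0.00040971,  0.04133112, -0.03394944]), 'width': 0.9929157971213945} 0.014
```

View pics/scene0.png

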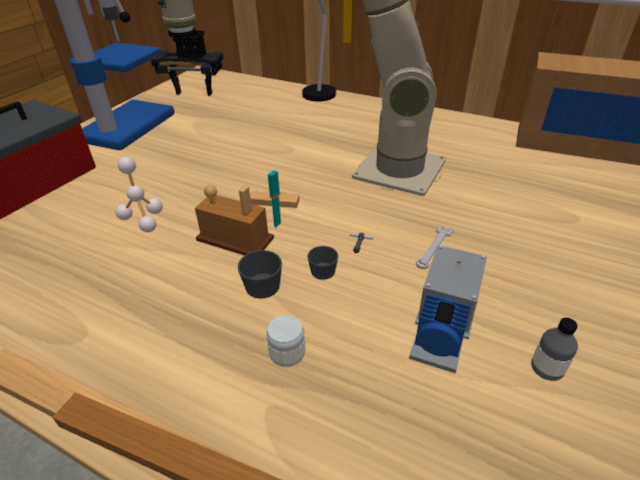

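View pics/top0.png

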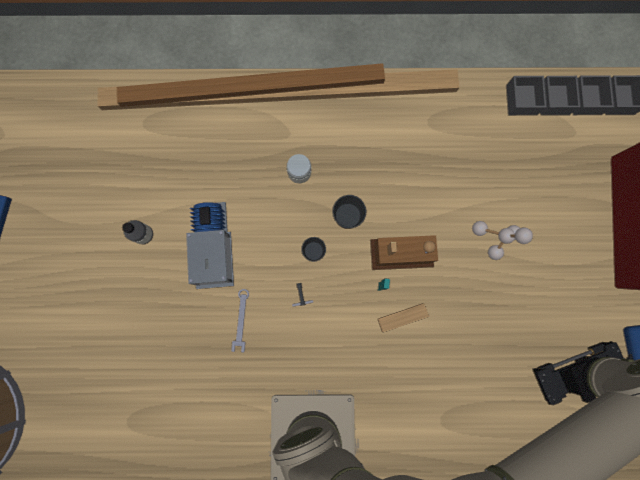

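```bash
python3 - <<'E'
from h import *
s=load('scene0');t=load('top0')
crop(s,185,305,160,260,'c_rack'); crop(t,350,450,220,300,'c_rackt'); crop(t,170,250,195,295,'c_gt',6); crop(s,400,500,230,370,'c_gs',4.2); crop(t,290,380,185,270,'c_pots')
P=cloud(t);Q=cloud(s)
for n,u,v in[('paddle',393,247),('ball',429,246),('rack',410,245),('roof',215,250),('roof',200,275),('pot',313,249),('big',349,212)]: print(n,P[v,u])
for n,u,v in[('paddle',246,192),('ball',211,190),('roof',465,275)]: print('s',n,Q[v,u])
E
```

```text
paddle [ 0.50921476 -0.21187258  0.16841694]
ball [ 0.51357214 -0.30956093  0.15154932]
rack [ 0.5228751  -0.26944978  0.10309363]
roof [0.51180166 0.26412352 0.1020232 ]
roof [0.44380633 0.30339742 0.10027878]
pot [ 0.52558053 -0.00376794  0.00323726]
big [ 0.63571802 -0.11138013  0.00511205]
s paddle [ 0.51250687 -0.20562234  0.1585601 ]
s ball [ 0.52299522 -0.30200556  0.14284414]
s roof [0.49975889 0.30916453 0.09877142]
```

View pics/c_rack.png

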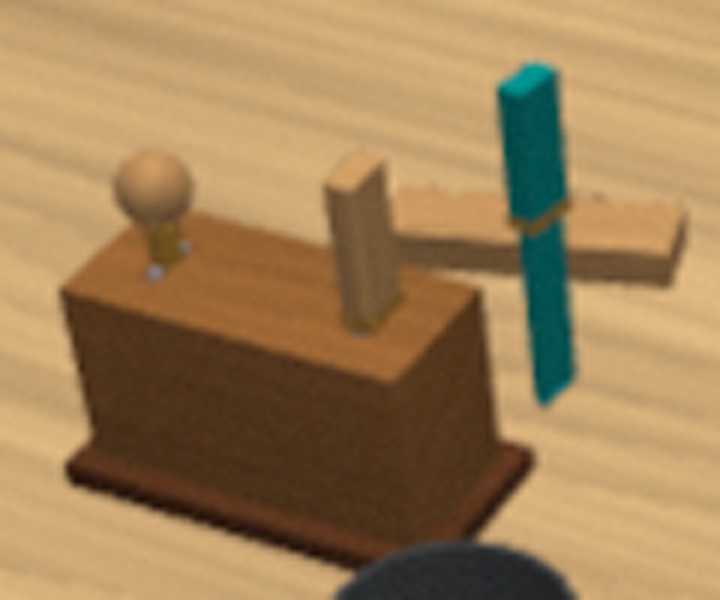

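View pics/c_rackt.png

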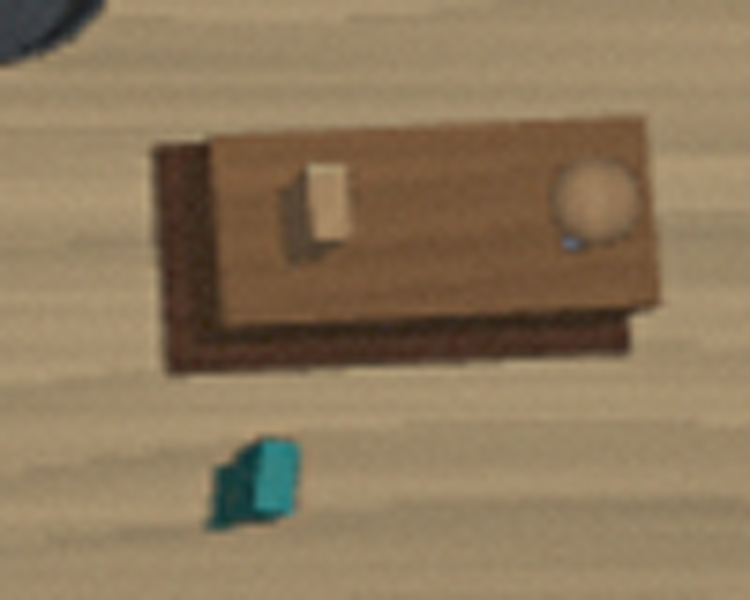

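View pics/c_gt.png

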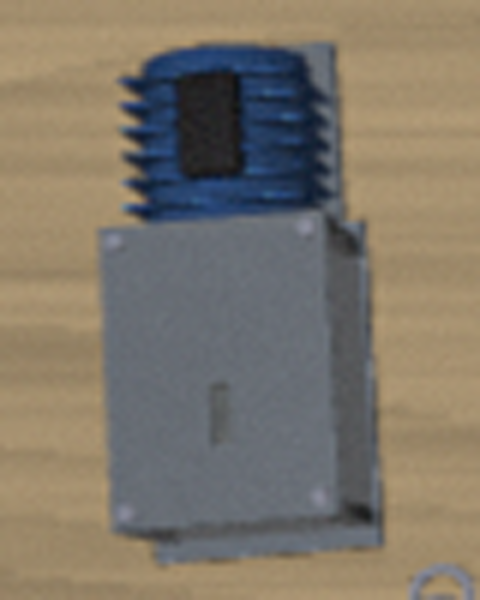

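View pics/c_gs.png

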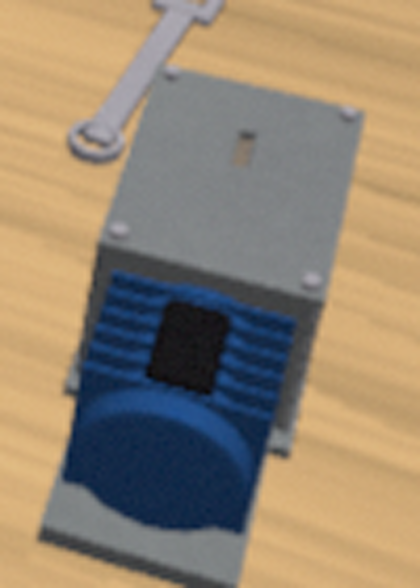

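View pics/c_pots.png

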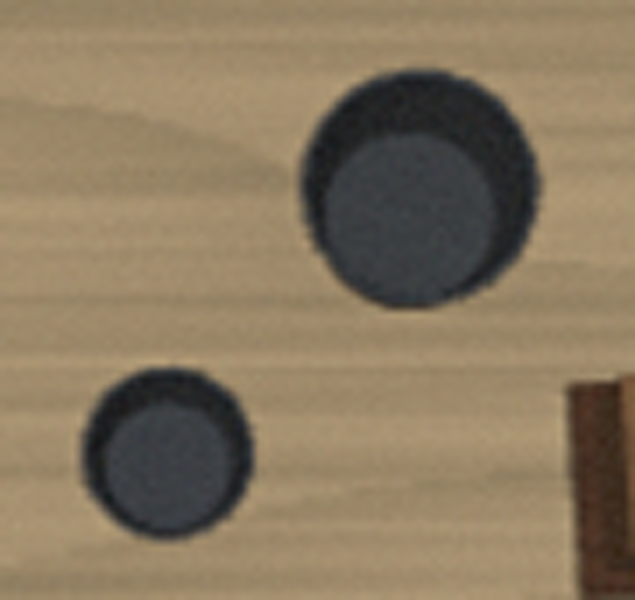

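```bash
cat >> h.py <<'E'
def px(pts,u0,v0,s): return [(u0+(x+.5)/s-.5, v0+(y+.5)/s-.5) for x,y in pts]
def wpts(f,pts,z): return np.array([ray_at_z(f,u,v,z) for u,v in pts])
def report(n,W):
    # order: p0..p3 around; p0->p3 and p1->p2 along -x ; p0->p1 along -y (top view)
    c=W.mean(0); e1=(W[0]-W[3]+W[1]-W[2])/2; e2=(W[0]-W[1]+W[3]-W[2])/2
    print(n,'c',c.round(4),'Lx',np.linalg.norm(e1).round(4),'yaw',np.degrees(np.arctan2(e1[1],e1[0])).round(2),'Ly',np.linalg.norm(e2).round(4),'yaw',np.degrees(np.arctan2(-e2[0],e2[1])).round(2))
E
python3 - <<'E'
from h import *
s=load('scene0');t=load('top0')
report('rack top',wpts(t,px([(212,138),(645,118),(660,303),(225,325)],350,220,7.5),.1))
report('handle top',wpts(t,px([(305,165),(347,163),(352,240),(308,243)],350,220,7.5),.17))
report('roof top',wpts(t,px([(100,230),(328,212),(340,518),(112,530)],170,195,6),.1))
report('slot top',wpts(t,px([(211,384),(228,382),(230,443),(212,445)],170,195,6),.1))
# scene: roof corners order (+x,+y),(+x,-y),(-x,-y),(-x,+y): 
report('roof s',wpts(s,px([(322,302),(100,240),(165,68),(365,110)],400,230,4.2),.1))
report('slot s',wpts(s,px([(248,166),(232,163),(240,130),(257,132)],400,230,4.2),.1))
report('rack s',wpts(s,px([(393,382),(62,290),(200,212),(484,290)],185,160,6),.1))
report('handle s',wpts(s,px([(352,193),(327,186),(360,152),(386,160)],185,160,6),.17))
for n,f,e in (('t',t,None),):
    P=cloud(t)
    m=(P[...,2]>.04)&(P[...,2]<.06)&(np.hypot(P[...,0]-.525,P[...,1]-0)<.06)
    for g in(t,s):
        P=cloud(g); m=(abs(P[...,2]-.05)<.012)&(np.hypot(P[...,0]-.525,P[...,1]-0)<.06)&(g['range_z']>0)
        q=P[m][:,:2].astype(np.float32); print('pot',m.sum(),cv2.minEnclosingCircle(q),P[m][:,2].max())
W=wpts(t,px([(80,452),(255,452),(167,366),(167,541)],290,185,635/90),.05);print(W)
E
```

```text
rack top c [ 0.5123 -0.2632  0.1   ] Lx 0.0685 yaw 2.28 Ly 0.1589 yaw 2.51
handle top c [ 0.5101 -0.2124  0.17  ] Lx 0.027 yaw 1.2 Ly 0.0149 yaw 3.07
roof top c [0.4944 0.288  0.1   ] Lx 0.1391 yaw 3.96 Ly 0.1039 yaw 3.53
slot top c [0.4751 0.2873 0.1   ] Lx 0.0279 yaw 3.11 Ly 0.008 yaw 6.29
roof s c [0.4981 0.2907 0.1   ] Lx 0.1379 yaw 3.69 Ly 0.1004 yaw 5.15
slot s c [0.4773 0.2886 0.1   ] Lx 0.026 yaw 5.28 Ly 0.0079 yaw 12.84
rack s c [ 0.5164 -0.2533  0.1   ] Lx 0.0696 yaw -6.44 Ly 0.1479 yaw 2.28
handle s c [ 0.5157 -0.2075  0.17  ] Lx 0.0252 yaw 3.76 Ly 0.0119 yaw -0.55
pot 134 ((0.5204815864562988, -0.004070841707289219), 0.03584742918610573) 0.05856321027530905
pot 277 ((0.5222545266151428, -0.00260037905536592), 0.03764892369508743) 0.05262020321909056
[[ 0.52096542  0.03054887  0.05      ]
 [ 0.52062481 -0.04003175  0.05      ]
 [ 0.55587647 -0.00470035  0.05      ]
 [ 0.48478264 -0.00437633  0.05      ]]
```

Candidates (scene picture):
- Flat tan handle in the block, (246,202): this is the paddle.
- Ball handle, (211,193): the scraper.
- Turquoise look-alike, (275,198).
- Pots: the small one at (322,262) measures 71–72 mm, so it is the one meant. The large one at (260,273) is about 97 mm.

The crops confirm the choices.

```bash
cat >> h.py <<'E'
from scipy.spatial.transform import Rotation as Ro
def st():
    o=arm.observe(); R=Ro.from_rotvec(o['eef_rot']).as_matrix()
    print('t',round(o['time_s'],2),'p',np.round(o['position'],4),'yaw',np.degrees(np.arctan2(R[1,0],R[0,0])).round(2),'tilt',R[:2,2].round(4),'F',np.round(o['ft_force'],1),'w',round(o['width']*87,1),'j',np.round(o['joint_pos'],2)); return o,R
def togo(target,yawdeg):
    o,R=st(); p=o['position']; y=np.radians(yawdeg)
    T=np.array([[np.cos(y),np.sin(y),0],[np.sin(y),-np.cos(y),0],[0,0,-1]])
    print('at target yaw, tool delta',(T.T@(np.array(target)-p)).round(4),'rot tool',Ro.from_matrix(R.T@T).as_rotvec().round(4))
E
python3 - <<'E'
from h import *
togo([.510,-.2130,.26],2.4)
t=load('top0');P=cloud(t); print(P[284,386],P[225:258,470:535][...,2].max(),P[228,480])
E
```

```text
t 0.1 p [ 0.2129 -0.5872  0.2078] yaw 19.93 tilt [-0.0005  0.0012] F [ 0.2 -0.7  0.4] w 86.4 j [ 1.2   0.33 -0.06  1.46  0.02  1.35 -0.09]
at target yaw, tool delta [ 0.3125 -0.3615 -0.0522] rot tool [-1.20e-03  2.00e-04  3.06e-01]
[ 0.4138396  -0.19172937  0.16366258] 1.4011543675762852 [ 0.57862118 -0.48367138  0.04644265]
```

Call:
play_rows([
  {"z": -0.026, "wz": 0.153, "jaw": 0.05},
  {"z": -0.026, "wz": 0.153, "jaw": 0.05},
  {"x": 0.031, "y": -0.036},
  {"x": 0.031, "y": -0.036},
  {"x": 0.031, "y": -0.036},
  {"x": 0.031, "y": -0.036},
  {"x": 0.031, "y": -0.036},
  {"x": 0.031, "y": -0.036},
], force=25)

```text
invalid input
```

```bash
python3 -c "
from h import *
togo([.510,-.2130,.26],2.4)"
```

```text
t 0.1 p [ 0.2129 -0.5872  0.2078] yaw 19.93 tilt [-0.0005  0.0012] F [ 0.2 -0.7  0.4] w 86.4 j [ 1.2   0.33 -0.06  1.46  0.02  1.35 -0.09]
at target yaw, tool delta [ 0.3125 -0.3615 -0.0522] rot tool [-1.20e-03  2.00e-04  3.06e-01]
```

Call:
play_rows([
  {"x": 0, "y": 0, "z": -0.026, "wx": 0, "wy": 0, "wz": 0.153, "jaw": 0.05},
  {"x": 0, "y": 0, "z": -0.026, "wx": 0, "wy": 0, "wz": 0.153, "jaw": 0.05},
  {"x": 0.031, "y": -0.036, "z": 0, "wx": 0, "wy": 0, "wz": 0, "jaw": 0.05},
  {"x": 0.031, "y": -0.036, "z": 0, "wx": 0, "wy": 0, "wz": 0, "jaw": 0.05},
  {"x": 0.031, "y": -0.036, "z": 0, "wx": 0, "wy": 0, "wz": 0, "jaw": 0.05},
  {"x": 0.031, "y": -0.036, "z": 0, "wx": 0, "wy": 0, "wz": 0, "jaw": 0.05},
  {"x": 0.031, "y": -0.036, "z": 0, "wx": 0, "wy": 0, "wz": 0, "jaw": 0.05},
  {"x": 0.031, "y": -0.036, "z": 0, "wx": 0, "wy": 0, "wz": 0, "jaw": 0.05},
], force=25)

```text
time_s: 1.1
position: [0.3905, -0.3626, 0.2602]
eef_rot: [-3.141, -0.066, 0.001]
ft_force: [0.7, -0.4, -0.8]
width: 0.574
```

```bash
python3 -c "
from h import *
togo([.510,-.2130,.26],2.4)"
```

```text
t 1.1 p [ 0.3905 -0.3626  0.2602] yaw 2.39 tilt [-0.0004  0.0001] F [ 0.7 -0.4 -0.8] w 50.0 j [ 0.86  0.12 -0.22  1.61  0.03  1.41 -0.89]
at target yaw, tool delta [ 0.1257 -0.1444  0.0002] rot tool [-0.0002  0.0004 -0.0001]
```

Call:
play_rows([
  {"x": 0.0315, "y": -0.036, "z": 0, "wx": 0, "wy": 0, "wz": 0, "jaw": 0.05},
  {"x": 0.0315, "y": -0.036, "z": 0, "wx": 0, "wy": 0, "wz": 0, "jaw": 0.05},
  {"x": 0.0315, "y": -0.036, "z": 0, "wx": 0, "wy": 0, "wz": 0, "jaw": 0.05},
  {"x": 0.0315, "y": -0.036, "z": 0, "wx": 0, "wy": 0, "wz": 0, "jaw": 0.05},
  {"x": 0, "y": 0, "z": 0.025, "wx": 0, "wy": 0, "wz": 0, "jaw": 0.05},
  {"x": 0, "y": 0, "z": 0.025, "wx": 0, "wy": 0, "wz": 0, "jaw": 0.05},
  {"x": 0, "y": 0, "z": 0, "wx": 0, "wy": 0, "wz": 0, "jaw": 0.05},
  {"x": 0, "y": 0, "z": 0, "wx": 0, "wy": 0, "wz": 0, "jaw": 0.05},
])

```text
time_s: 2.1
position: [0.51, -0.2151, 0.2114]
eef_rot: [3.141, 0.065, 0.001]
ft_force: [-0.8, -0.5, 0.5]
width: 0.577
```

```bash
python3 -c "
from h import *
togo([.510,-.2130,.14],2.4)
f=grab('scene','s1'); crop(f,185,305,130,230,'c1')"
```

```text
t 2.1 p [ 0.51   -0.2151  0.2114] yaw 2.38 tilt [ 0.0008 -0.0004] F [-0.8 -0.5  0.5] w 50.2 j [ 0.64  0.2  -0.37  1.63  0.07  1.32 -1.27]
at target yaw, tool delta [ 0.0001 -0.0021  0.0714] rot tool [ 0.0004 -0.0008 -0.0003]
```

View pics/c1.png

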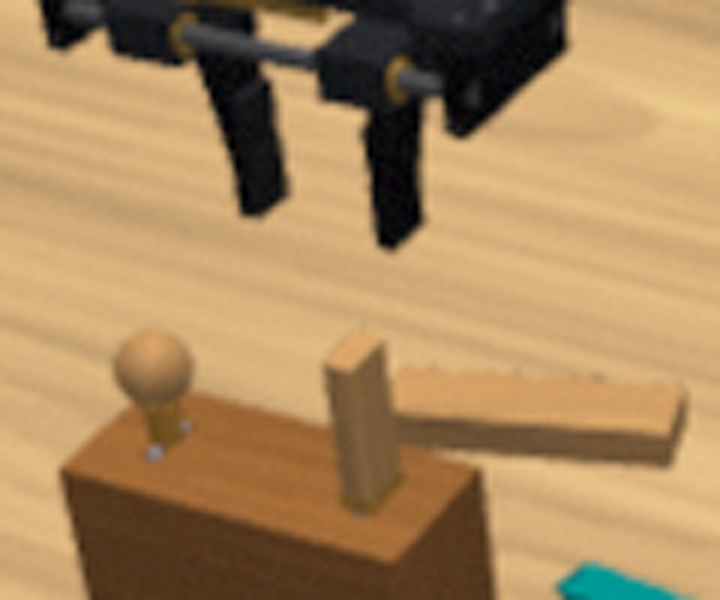

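View pics/s1.png

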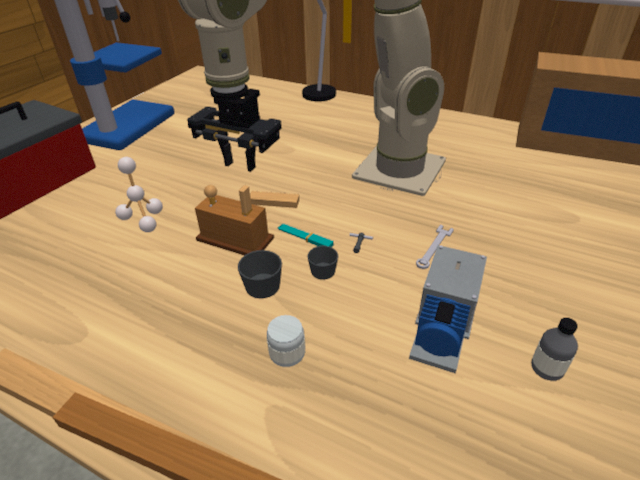

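```bash
python3 -c "
from h import *
f=load('s1');print(proj(f,[.51,-.215,.197]),proj(f,[.51,-.215+.03,.197]),proj(f,[.51,-.215-.03,.197]), proj(f,[.51,-.2128,.17]))
P=cloud(f);print(P[157,240],P[165,227],P[171,250])"
```

```text
[241.21544844 176.37464926] [252.20864492 179.41139788] [230.44713528 173.40002217] [243.45242206 186.58272884]
[ 0.15260375 -0.49658765 -0.00327797] [ 0.52012511 -0.24242191  0.2251993 ] [ 0.52109544 -0.17958851  0.22641936]
```

The turquoise look-alike has toppled by itself, since nothing of mine came near it, and now lies at (305,236). The fingertips also look higher than I expected. I'll check both.

```bash
python3 -c "
from h import *
f=load('s1');P=cloud(f)
for v in range(150,180,2): print(v,[tuple(P[v,u].round(3)) for u in (226,229,248,251)])
t=grab('top','t1');crop(t,290,450,180,310,'c1t')
st()"
```

```text
150 [(np.float64(0.523), np.float64(-0.236), np.float64(0.266)), (np.float64(0.509), np.float64(-0.239), np.float64(0.258)), (np.float64(0.521), np.float64(-0.178), np.float64(0.278)), (np.float64(0.518), np.float64(-0.172), np.float64(0.278))]
152 [(np.float64(0.522), np.float64(-0.237), np.float64(0.26)), (np.float64(0.509), np.float64(-0.24), np.float64(0.253)), (np.float64(0.517), np.float64(-0.181), np.float64(0.271)), (np.float64(0.519), np.float64(-0.172), np.float64(0.274))]
154 [(np.float64(0.52), np.float64(-0.24), np.float64(0.254)), (np.float64(0.51), np.float64(-0.241), np.float64(0.248)), (np.float64(0.521), np.float64(-0.179), np.float64(0.268)), (np.float64(0.515), np.float64(-0.175), np.float64(0.267))]
156 [(np.float64(0.521), np.float64(-0.24), np.float64(0.249)), (np.float64(0.511), np.float64(-0.24), np.float64(0.244)), (np.float64(0.518), np.float64(-0.182), np.float64(0.262)), (np.float64(0.514), np.float64(-0.177), np.float64(0.26))]
158 [(np.float64(0.521), np.float64(-0.241), np.float64(0.244)), (np.float64(0.514), np.float64(-0.239), np.float64(0.241)), (np
[... 1991 characters left out ...]
float64(-0.001)), (np.float64(0.228), np.float64(-0.403), np.float64(-0.002))]
176 [(np.float64(0.275), np.float64(-0.464), np.float64(0.0)), (np.float64(0.269), np.float64(-0.457), np.float64(-0.001)), (np.float64(0.242), np.float64(-0.404), np.float64(-0.002)), (np.float64(0.237), np.float64(-0.397), np.float64(-0.002))]
178 [(np.float64(0.284), np.float64(-0.457), np.float64(0.0)), (np.float64(0.281), np.float64(-0.448), np.float64(0.001)), (np.float64(0.255), np.float64(-0.396), np.float64(0.0)), (np.float64(0.25), np.float64(-0.388), np.float64(0.0))]
t 2.2 p [ 0.5102 -0.2151  0.2117] yaw 2.38 tilt [ 0.0017 -0.0007] F [ 0.1 -0.1  0.6] w 50.0 j [ 0.64  0.2  -0.37  1.63  0.07  1.32 -1.27]
```

View pics/c1t.png

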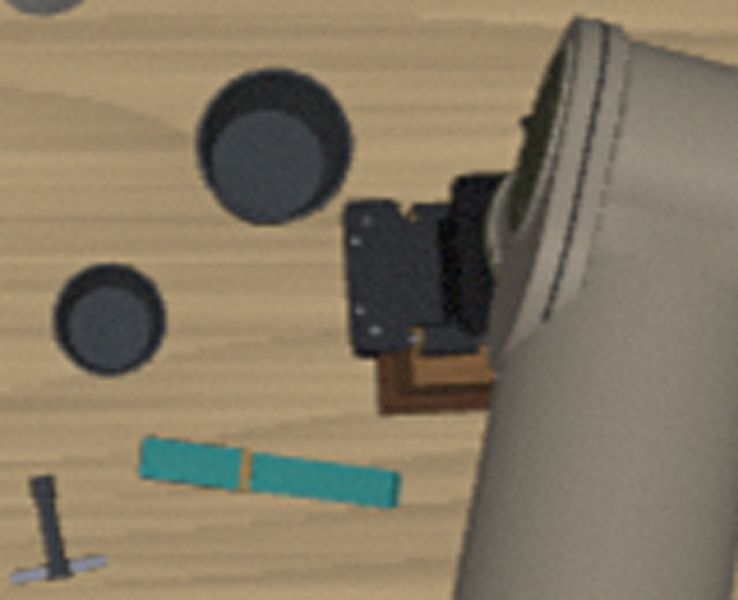

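```bash
python3 -c "
from h import *
print(arm.nose_length,[a for a in dir(arm) if a[0]!='_'])
f=load('scene0');P=cloud(f);crop(f,140,240,40,115,'c0g')
print(proj(f,[.213,-.587,.194]))
for u in (177,178,179,207,208,209): 
  c=[v for v in range(70,110) if .1<P[v,u,2]<.4 and P[v,u,0]<.3]
  print(u,c[-1],P[c[-1],u].round(3),P[c[-3],u].round(3))"
```

```text
0.014 ['PlanningError', 'grab_frame', 'hand_in', 'nose_length', 'observe']
[195.45902132 101.77219263]
177 94 [ 0.237 -0.631  0.22 ] [ 0.239 -0.627  0.227]
178 94 [ 0.239 -0.625  0.221] [ 0.24  -0.622  0.228]
179 94 [ 0.236 -0.624  0.221] [ 0.233 -0.625  0.225]
207 92 [ 0.204 -0.543  0.228] [ 0.207 -0.539  0.236]
208 95 [ 0.207 -0.539  0.221] [ 0.208 -0.536  0.228]
209 95 [ 0.21  -0.533  0.223] [ 0.205 -0.536  0.227]
```

View pics/c0g.png

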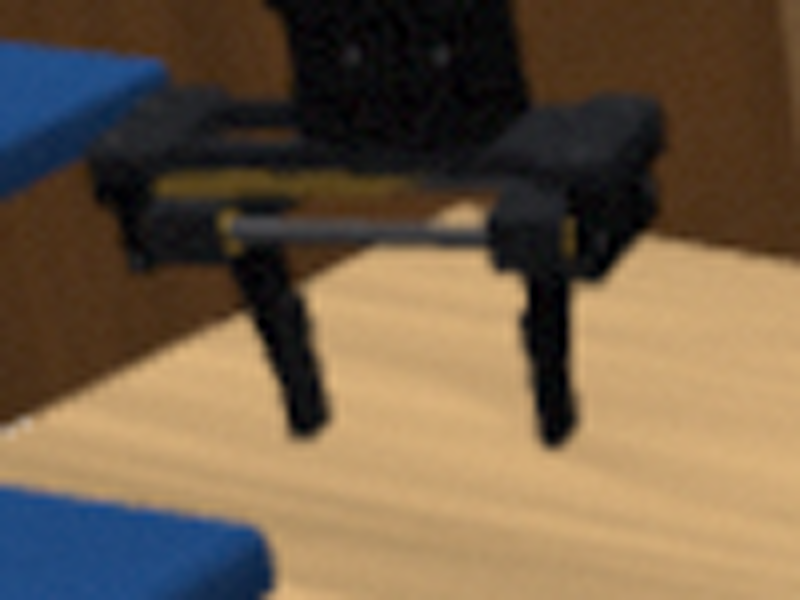

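Call:
play_rows([
  {"x": 0, "y": -0.002, "z": 0.015, "wx": 0, "wy": 0, "wz": 0, "jaw": 0.05},
  {"x": 0, "y": 0, "z": 0.015, "wx": 0, "wy": 0, "wz": 0, "jaw": 0.05},
  {"x": 0, "y": 0, "z": 0.015, "wx": 0, "wy": 0, "wz": 0, "jaw": 0.05},
  {"x": 0, "y": 0, "z": 0.015, "wx": 0, "wy": 0, "wz": 0, "jaw": 0.05},
  {"x": 0, "y": 0, "z": 0.015, "wx": 0, "wy": 0, "wz": 0, "jaw": 0.05},
  {"x": 0, "y": 0, "z": 0.007, "wx": 0, "wy": 0, "wz": 0, "jaw": 0.05},
  {"x": 0, "y": 0, "z": 0, "wx": 0, "wy": 0, "wz": 0, "jaw": 0.05},
  {"x": 0, "y": 0, "z": 0, "wx": 0, "wy": 0, "wz": 0, "jaw": 0.05},
])

```text
time_s: 3.2
position: [0.51, -0.213, 0.129]
eef_rot: [3.14, 0.066, 0.001]
ft_force: [0.1, -0.1, 0.8]
width: 0.577
```

```bash
python3 -c "
from h import *
togo([.510,-.2130,.128],2.4)
f=grab('scene','s2'); crop(f,185,305,130,230,'c2')"
```

```text
t 3.2 p [ 0.51  -0.213  0.129] yaw 2.4 tilt [ 0.0009 -0.0004] F [ 0.1 -0.1  0.8] w 50.2 j [ 0.63  0.26 -0.37  1.74  0.1   1.16 -1.29]
at target yaw, tool delta [-0.     0.     0.001] rot tool [ 0.0005 -0.0009 -0.    ]
```

View pics/c2.png

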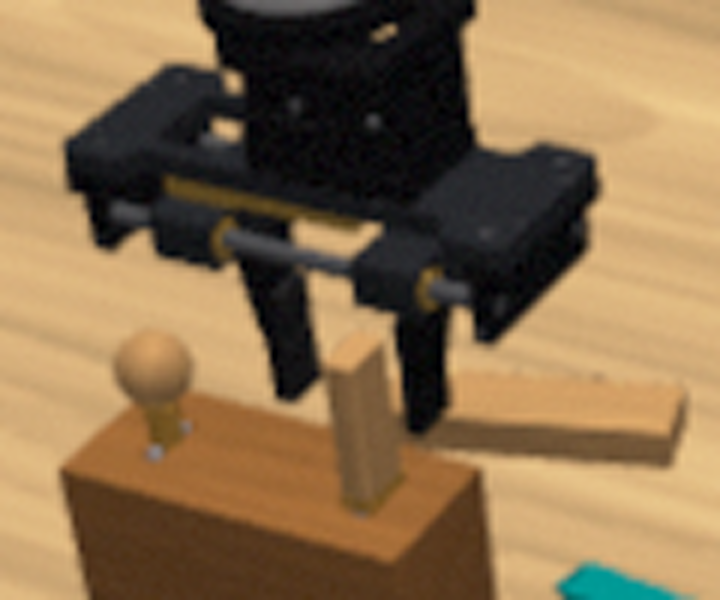

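Fingers straddle the flat handle, which stands at crop (365,420); visible tips are well above the block. The handle looks about 2 mm nearer the right finger, so I shift before closing.

Call:
play_rows([
  {"x": 0, "y": -0.002, "z": 0.001, "wx": 0, "wy": 0, "wz": 0, "jaw": 0.05},
  {"x": 0, "y": 0, "z": 0, "wx": 0, "wy": 0, "wz": 0, "jaw": 0.02},
  {"x": 0, "y": 0, "z": 0, "wx": 0, "wy": 0, "wz": 0, "jaw": 0.02},
  {"x": 0, "y": 0, "z": 0, "wx": 0, "wy": 0, "wz": 0, "jaw": 0.02},
  {"x": 0, "y": 0, "z": 0, "wx": 0, "wy": 0, "wz": 0, "jaw": 0.02},
  {"x": 0, "y": 0, "z": 0, "wx": 0, "wy": 0, "wz": 0, "jaw": 0.02},
  {"x": 0, "y": 0, "z": 0, "wx": 0, "wy": 0, "wz": 0, "jaw": 0.02},
  {"x": 0, "y": 0, "z": 0, "wx": 0, "wy": 0, "wz": 0, "jaw": 0.02},
], force=8)

```text
time_s: 4.25
position: [0.5096, -0.2109, 0.1275]
eef_rot: [3.141, 0.066, 0.0]
ft_force: [-0.0, -0.5, 0.4]
width: 0.23
```

```bash
python3 -c "
from h import *
st()
f=grab('scene','s3'); crop(f,205,285,150,225,'c3')"
```

```text
t 4.25 p [ 0.5096 -0.2109  0.1275] yaw 2.39 tilt [ 0.0001 -0.0001] F [-0.  -0.5  0.4] w 20.0 j [ 0.63  0.26 -0.37  1.75  0.1   1.16 -1.3 ]
```

View pics/c3.png

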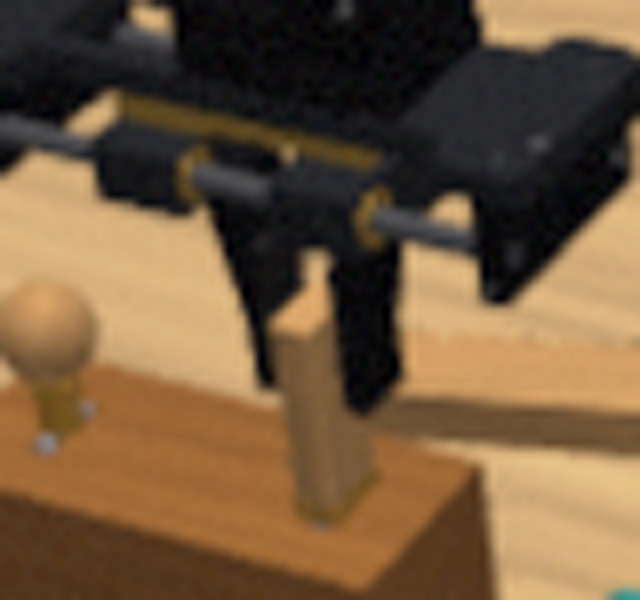

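Call:
play_rows([
  {"x": 0, "y": 0, "z": 0, "wx": 0, "wy": 0, "wz": 0, "jaw": 0.004},
  {"x": 0, "y": 0, "z": 0, "wx": 0, "wy": 0, "wz": 0, "jaw": 0.004},
  {"x": 0, "y": 0, "z": 0, "wx": 0, "wy": 0, "wz": 0, "jaw": 0.004},
  {"x": 0, "y": 0, "z": 0, "wx": 0, "wy": 0, "wz": 0, "jaw": 0.004},
  {"x": 0, "y": 0, "z": 0, "wx": 0, "wy": 0, "wz": 0, "jaw": 0.004},
  {"x": 0, "y": 0, "z": 0, "wx": 0, "wy": 0, "wz": 0, "jaw": 0.004},
  {"x": 0, "y": 0, "z": 0, "wx": 0, "wy": 0, "wz": 0, "jaw": 0.004},
  {"x": 0, "y": 0, "z": 0, "wx": 0, "wy": 0, "wz": 0, "jaw": 0.004},
], force=8)

```text
time_s: 5.3
position: [0.5096, -0.211, 0.1275]
eef_rot: [3.141, 0.065, 0.0]
ft_force: [0.0, -2.5, 0.4]
width: 0.161
```

```bash
python3 -c "
from h import *
st()
f=grab('scene','s4'); crop(f,205,285,150,225,'c4')"
```

```text
t 5.3 p [ 0.5096 -0.211   0.1275] yaw 2.39 tilt [ 0.0002 -0.0003] F [ 0.  -2.5  0.4] w 14.0 j [ 0.63  0.26 -0.37  1.75  0.1   1.16 -1.3 ]
```

View pics/c4.png

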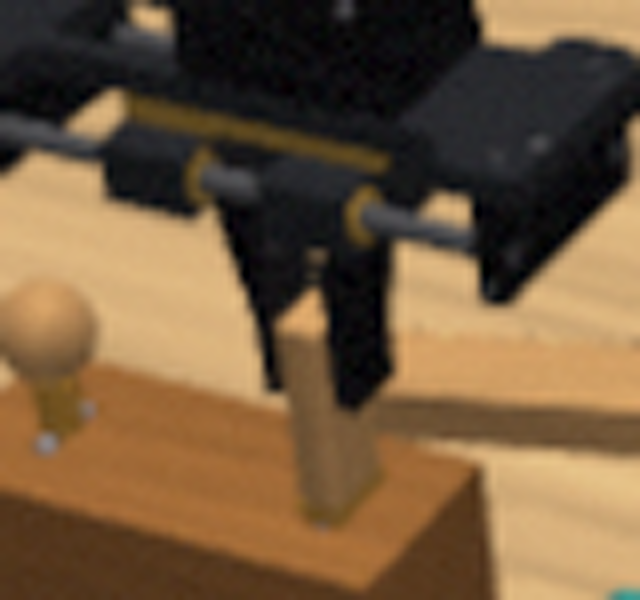

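Grasped (14.0 mm). The block pushes back with −2.5 N in y, so I'll ease back 1.5 mm and firm up the grip.

Call:
play_rows([
  {"x": 0, "y": 0.001, "z": 0, "wx": 0, "wy": 0, "wz": 0, "jaw": 0.004},
  {"x": 0, "y": 0.0005, "z": 0, "wx": 0, "wy": 0, "wz": 0, "jaw": 0.004},
  {"x": 0, "y": 0, "z": 0, "wx": 0, "wy": 0, "wz": 0, "jaw": 0.004},
  {"x": 0, "y": 0, "z": 0, "wx": 0, "wy": 0, "wz": 0, "jaw": 0.004},
  {"x": 0, "y": 0, "z": 0, "wx": 0, "wy": 0, "wz": 0, "jaw": 0.004},
  {"x": 0, "y": 0, "z": 0, "wx": 0, "wy": 0, "wz": 0, "jaw": 0.004},
  {"x": 0, "y": 0, "z": 0, "wx": 0, "wy": 0, "wz": 0, "jaw": 0.004},
  {"x": 0, "y": 0, "z": 0, "wx": 0, "wy": 0, "wz": 0, "jaw": 0.004},
], force=40)

```text
time_s: 6.35
position: [0.5097, -0.2124, 0.1275]
eef_rot: [3.141, 0.066, 0.0]
ft_force: [0.3, 2.8, 2.6]
width: 0.158
```

```bash
python3 -c "
from h import *
st()"
```

```text
t 6.35 p [ 0.5097 -0.2124  0.1275] yaw 2.4 tilt [ 0.0003 -0.0002] F [0.3 2.8 2.6] w 13.8 j [ 0.63  0.26 -0.37  1.74  0.1   1.16 -1.29]
```

Call:
play_rows([
  {"x": 0, "y": -0.0007, "z": 0, "wx": 0, "wy": 0, "wz": 0, "jaw": 0.004},
  {"x": 0, "y": 0, "z": -0.01, "wx": 0, "wy": 0, "wz": 0, "jaw": 0.004},
  {"x": 0, "y": 0, "z": -0.02, "wx": 0, "wy": 0, "wz": 0, "jaw": 0.004},
  {"x": 0, "y": 0, "z": -0.02, "wx": 0, "wy": 0, "wz": 0, "jaw": 0.004},
  {"x": 0, "y": 0, "z": -0.02, "wx": 0, "wy": 0, "wz": 0, "jaw": 0.004},
  {"x": 0, "y": 0, "z": -0.02, "wx": 0, "wy": 0, "wz": 0, "jaw": 0.004},
  {"x": 0, "y": 0, "z": -0.02, "wx": 0, "wy": 0, "wz": 0, "jaw": 0.004},
  {"x": 0, "y": 0, "z": -0.02, "wx": 0, "wy": 0, "wz": 0, "jaw": 0.004},
])

```text
time_s: 7.35
position: [0.5092, -0.212, 0.2584]
eef_rot: [3.141, 0.065, -0.001]
ft_force: [0.3, -0.6, -1.1]
width: 0.161
```

```bash
python3 -c "
from h import *
st()
f=grab('scene','s5'); crop(f,180,320,80,240,'c5')
f=grab('top','t5'); crop(f,290,450,180,310,'c5t')"
```

```text
t 7.35 p [ 0.5092 -0.212   0.2584] yaw 2.37 tilt [-0.0004 -0.0004] F [ 0.3 -0.6 -1.1] w 14.0 j [ 0.64  0.17 -0.37  1.56  0.06  1.42 -1.27]
```

View pics/c5.png

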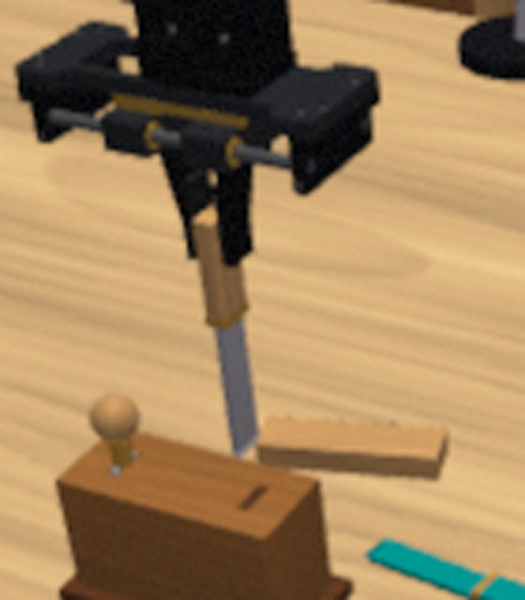

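```bash
python3 -c "
from h import *
f=load('s5');print(proj(f,[.509,-.212,.136]),px([(247,452)],180,80,3.75), proj(f,[.509,-.212,.1325]),ray_at_z(f,245.7,200.4,.136))
togo([.5215,-.003,.2584],2.4)"
```

```text
[245.72011335 198.58278487] [(245.5, 200.16666666666669)] [245.89500856 199.80461572] [ 0.51531554 -0.20776799  0.136     ]
t 7.45 p [ 0.5103 -0.2123  0.2598] yaw 2.37 tilt [ 0.003  -0.0018] F [-0.   0.3 -0.8] w 13.7 j [ 0.64  0.17 -0.37  1.56  0.06  1.42 -1.27]
at target yaw, tool delta [ 0.02   -0.2086  0.0014] rot tool [ 0.0019 -0.003  -0.0005]
```

View pics/c5t.png

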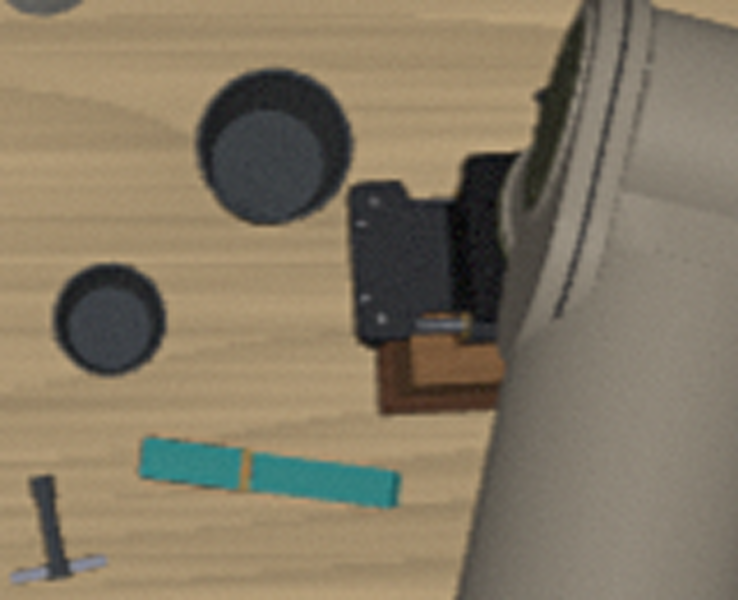

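Call:
play_rows([
  {"x": 0.0035, "y": -0.035, "z": 0, "wx": 0, "wy": 0, "wz": 0, "jaw": 0.004},
  {"x": 0.0035, "y": -0.035, "z": 0, "wx": 0, "wy": 0, "wz": 0, "jaw": 0.004},
  {"x": 0.0035, "y": -0.035, "z": 0, "wx": 0, "wy": 0, "wz": 0, "jaw": 0.004},
  {"x": 0.0035, "y": -0.035, "z": 0, "wx": 0, "wy": 0, "wz": 0, "jaw": 0.004},
  {"x": 0.003, "y": -0.035, "z": 0, "wx": 0, "wy": 0, "wz": 0, "jaw": 0.004},
  {"x": 0.003, "y": -0.034, "z": 0, "wx": 0, "wy": 0, "wz": 0, "jaw": 0.004},
  {"x": 0, "y": 0, "z": 0.02, "wx": 0, "wy": 0, "wz": 0, "jaw": 0.004},
  {"x": 0, "y": 0, "z": 0.02, "wx": 0, "wy": 0, "wz": 0, "jaw": 0.004},
])

```text
time_s: 8.45
position: [0.5205, -0.0019, 0.2162]
eef_rot: [3.14, 0.067, -0.001]
ft_force: [0.3, -0.5, -1.9]
width: 0.16
```

```bash
python3 -c "
from h import *
togo([.5215,-.003,.135],2.4)
f=grab('scene','s6'); crop(f,240,390,100,290,'c6')
togo([.5215,-.003,.135],2.4)"
```

```text
t 8.45 p [ 0.5205 -0.0019  0.2162] yaw 2.43 tilt [-0.0005 -0.0005] F [ 0.3 -0.5 -1.9] w 13.9 j [ 0.41  0.14 -0.54  1.7   0.07  1.33 -1.67]
at target yaw, tool delta [0.001  0.0012 0.0812] rot tool [0.0005 0.0006 0.0006]
t 8.5 p [ 0.5192 -0.0022  0.2134] yaw 2.41 tilt [-0.0044 -0.0002] F [-1.1  0.3 -4.4] w 13.9 j [ 0.41  0.14 -0.54  1.7   0.07  1.32 -1.67]
at target yaw, tool delta [0.0023 0.0009 0.0784] rot tool [0.0001 0.0044 0.0002]
```

View pics/c6.png

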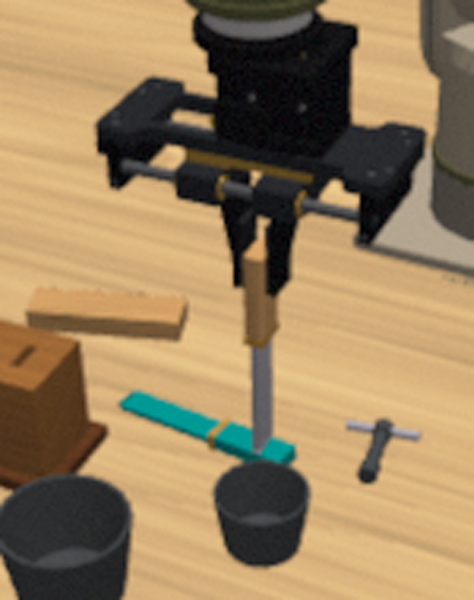

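Call:
play_rows([
  {"x": 0.001, "y": 0.001, "z": 0.015, "wx": 0, "wy": 0, "wz": 0, "jaw": 0.004},
  {"x": 0, "y": 0, "z": 0.015, "wx": 0, "wy": 0, "wz": 0, "jaw": 0.004},
  {"x": 0, "y": 0, "z": 0.015, "wx": 0, "wy": 0, "wz": 0, "jaw": 0.004},
  {"x": 0, "y": 0, "z": 0.015, "wx": 0, "wy": 0, "wz": 0, "jaw": 0.004},
  {"x": 0, "y": 0, "z": 0.012, "wx": 0, "wy": 0, "wz": 0, "jaw": 0.004},
  {"x": 0, "y": 0, "z": 0.006, "wx": 0, "wy": 0, "wz": 0, "jaw": 0.004},
  {"x": 0, "y": 0, "z": 0, "wx": 0, "wy": 0, "wz": 0, "jaw": 0.004},
  {"x": 0, "y": 0, "z": 0, "wx": 0, "wy": 0, "wz": 0, "jaw": 0.004},
])

```text
time_s: 9.5
position: [0.5222, -0.0029, 0.1399]
eef_rot: [3.141, 0.066, 0.001]
ft_force: [0.0, -0.5, -1.1]
width: 0.155
```

```bash
python3 -c "
from h import *
st()
f=grab('scene','s7'); crop(f,240,390,130,290,'c7')"
```

```text
t 9.5 p [ 0.5222 -0.0029  0.1399] yaw 2.4 tilt [ 0.0009 -0.0001] F [ 0.  -0.5 -1.1] w 13.5 j [ 0.4   0.2  -0.53  1.8   0.11  1.17 -1.7 ]
```

View pics/c7.png

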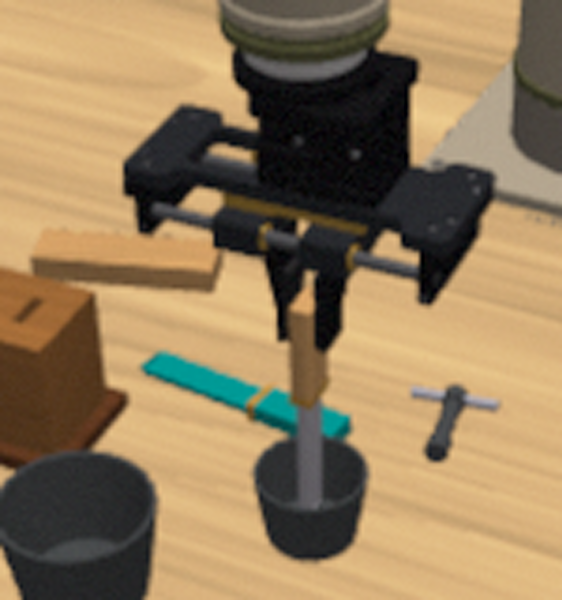

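```bash
python3 -c "
from h import *
f=load('s7')
for z in (.01,.0174,.025,.1124): print(z,proj(f,[.522,-.003,z]))
P=cloud(f)
for v in range(255,270,2): print(v,P[v,323].round(3))
togo([.4762,.288,.31],3.8)"
```

```text
0.01 [322.75307511 267.5471942 ]
0.0174 [322.71163437 265.23280867]
0.025 [322.66869964 262.83498628]
0.1124 [322.14599019 233.64266704]
255 [0.526 0.    0.054]
257 [0.528 0.001 0.05 ]
259 [ 0.526 -0.     0.041]
261 [0.527 0.001 0.036]
263 [0.527 0.001 0.03 ]
265 [0.553 0.014 0.051]
267 [0.554 0.014 0.045]
269 [0.549 0.012 0.034]
t 9.55 p [ 0.5223 -0.0029  0.14  ] yaw 2.4 tilt [ 0.001  -0.0001] F [ 0.5 -0.1 -1. ] w 13.6 j [ 0.4   0.2  -0.53  1.8   0.11  1.17 -1.7 ]
at target yaw, tool delta [-0.0267 -0.2934 -0.17  ] rot tool [ 0.0002 -0.001  -0.0245]
```

Call:
play_rows([
  {"x": 0, "y": 0, "z": 0.004, "wx": 0, "wy": 0, "wz": 0, "jaw": 0.004},
  {"x": 0, "y": 0, "z": 0, "wx": 0, "wy": 0, "wz": 0, "jaw": 0.004},
  {"x": 0, "y": 0, "z": 0, "wx": 0, "wy": 0, "wz": 0, "jaw": 0.004},
  {"x": 0, "y": 0, "z": -0.02, "wx": 0, "wy": 0, "wz": 0, "jaw": 0.004},
  {"x": 0, "y": 0, "z": -0.026, "wx": 0, "wy": 0, "wz": 0, "jaw": 0.004},
  {"x": 0, "y": 0, "z": -0.026, "wx": 0, "wy": 0, "wz": 0, "jaw": 0.004},
  {"x": 0, "y": 0, "z": -0.026, "wx": 0, "wy": 0, "wz": 0, "jaw": 0.004},
  {"x": 0, "y": 0, "z": -0.026, "wx": 0, "wy": 0, "wz": 0, "jaw": 0.004},
])

```text
time_s: 10.55
position: [0.5218, -0.003, 0.2604]
eef_rot: [3.141, 0.066, 0.0]
ft_force: [0.4, -0.2, -1.4]
width: 0.159
```

```bash
python3 -c "
from h import *
togo([.4762,.288,.255],3.8)"
```

```text
t 10.55 p [ 0.5218 -0.003   0.2604] yaw 2.39 tilt [ 0.0003 -0.0001] F [ 0.4 -0.2 -1.4] w 13.9 j [ 0.41  0.12 -0.53  1.63  0.06  1.41 -1.66]
at target yaw, tool delta [-0.0262 -0.2934  0.0054] rot tool [ 0.0001 -0.0003 -0.0246]
```

Call:
play_rows([
  {"x": 0, "y": -0.02, "z": 0, "wx": 0, "wy": 0, "wz": -0.0245, "jaw": 0.004},
  {"x": -0.004, "y": -0.042, "z": 0, "wx": 0, "wy": 0, "wz": 0, "jaw": 0.004},
  {"x": -0.004, "y": -0.042, "z": 0, "wx": 0, "wy": 0, "wz": 0, "jaw": 0.004},
  {"x": -0.004, "y": -0.042, "z": 0, "wx": 0, "wy": 0, "wz": 0, "jaw": 0.004},
  {"x": -0.004, "y": -0.042, "z": 0, "wx": 0, "wy": 0, "wz": 0, "jaw": 0.004},
  {"x": -0.004, "y": -0.042, "z": 0, "wx": 0, "wy": 0, "wz": 0, "jaw": 0.004},
  {"x": -0.004, "y": -0.042, "z": 0, "wx": 0, "wy": 0, "wz": 0, "jaw": 0.004},
  {"x": -0.002, "y": -0.0215, "z": 0, "wx": 0, "wy": 0, "wz": 0, "jaw": 0.004},
])

```text
time_s: 11.55
position: [0.4746, 0.2919, 0.2583]
eef_rot: [-3.139, -0.112, 0.003]
ft_force: [0.2, -0.9, -1.1]
width: 0.16
```

Call:
play_rows([
  {"x": 0, "y": 0, "z": 0.015, "wx": 0, "wy": 0, "wz": 0, "jaw": 0.004},
  {"x": 0, "y": 0, "z": 0.01, "wx": 0, "wy": 0, "wz": 0, "jaw": 0.004},
  {"x": 0, "y": 0, "z": 0, "wx": 0, "wy": 0, "wz": 0, "jaw": 0.004},
  {"x": 0, "y": 0, "z": 0, "wx": 0, "wy": 0, "wz": 0, "jaw": 0.004},
  {"x": 0, "y": 0, "z": 0, "wx": 0, "wy": 0, "wz": 0, "jaw": 0.004},
  {"x": 0, "y": 0, "z": 0, "wx": 0, "wy": 0, "wz": 0, "jaw": 0.004},
  {"x": 0, "y": 0, "z": 0, "wx": 0, "wy": 0, "wz": 0, "jaw": 0.004},
  {"x": 0, "y": 0, "z": 0, "wx": 0, "wy": 0, "wz": 0, "jaw": 0.004},
])

```text
time_s: 12.55
position: [0.477, 0.2882, 0.2345]
eef_rot: [3.14, 0.104, 0.0]
ft_force: [-0.5, -0.5, -0.5]
width: 0.158
```

```bash
python3 -c "
from h import *
togo([.4762,.288,.235],3.8)
f=grab('scene','s8'); crop(f,410,510,190,300,'c8')
f=grab('top','t8'); crop(f,170,260,195,295,'c8t',6)"
```

```text
t 12.55 p [0.477  0.2882 0.2345] yaw 3.8 tilt [ 0.0001 -0.0001] F [-0.5 -0.5 -0.5] w 13.8 j [ 0.02  0.25 -0.75  1.57  0.17  1.39 -2.26]
at target yaw, tool delta [-0.0008  0.0002 -0.0005] rot tool [ 0.0001 -0.0001  0.    ]
```

View pics/c8.png

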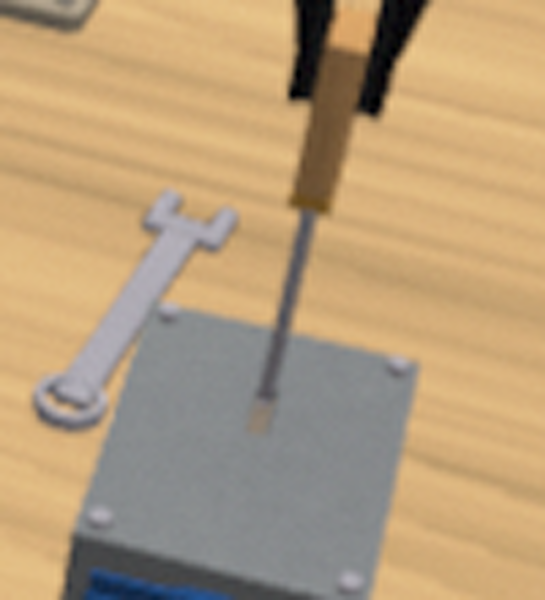

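View pics/c8t.png

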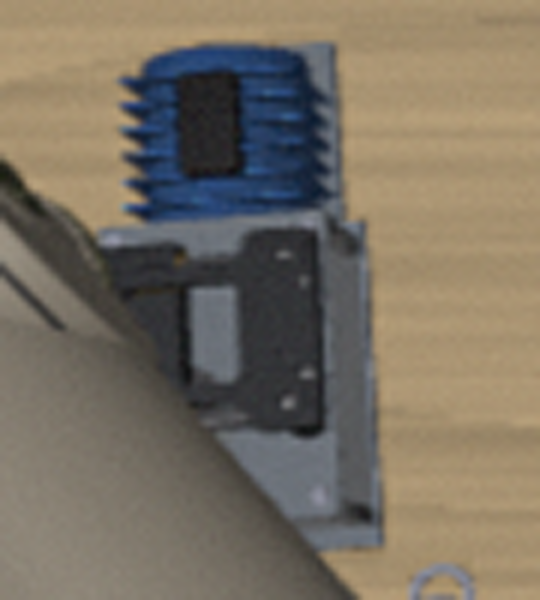

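```bash
python3 -c "
from h import *
f=load('s8');a=load('scene0')
crop(f,445,475,240,275,'c8z',17); crop(a,445,475,250,275,'c0z',20)
print('tip pred',proj(f,[.477,.2882,.112]),'collar pred',proj(f,[.477,.2882,.207]),'handletop',proj(f,[.477,.2882,.277]))
print('slot top pred',[proj(f,[.4751+dx,.2873,.1]).round(1) for dx in(-.013,0,.013)])
P=cloud(f)
for v in (225,235,245,255,260): 
  print(v,[tuple(P[v,u].round(3)) for u in range(455,475) if P[v,u,2]>.103][:4])
"
```

```text
tip pred [458.61013435 260.28753693] collar pred [467.14192429 223.55748976] handletop [474.20502065 193.15028746]
slot top pred [array([459. , 260.1]), array([457.4, 263.9]), array([455.8, 267.8])]
225 [(np.float64(0.492), np.float64(0.285), np.float64(0.213)), (np.float64(0.491), np.float64(0.286), np.float64(0.213)), (np.float64(0.492), np.float64(0.288), np.float64(0.214)), (np.float64(0.493), np.float64(0.29), np.float64(0.215))]
235 [(np.float64(0.489), np.float64(0.289), np.float64(0.188)), (np.float64(0.493), np.float64(0.291), np.float64(0.191)), (np.float64(0.491), np.float64(0.292), np.float64(0.191))]
245 [(np.float64(0.489), np.float64(0.287), np.float64(0.162)), (np.float64(0.492), np.float64(0.289), np.float64(0.165)), (np.float64(0.489), np.float64(0.291), np.float64(0.164)), (np.float64(0.474), np.float64(0.291), np.float64(0.152))]
255 [(np.float64(0.491), np.float64(0.288), np.float64(0.138)), (np.float64(0.491), np.float64(0.29), np.float64(0.138)), (np.float64(0.491), np.float64(0.292), np.float64(0.139)), (np.float64(1.233), np.float64(0.368), np.float64(0.757))]
260 [(np.float64(0.493), np.float64(0.289), np.float64(0.126)), (np.float64(0.491), np.float64(0.29), np.float64(0.125)), (np.float64(0.489), np.float64(0.292), np.float64(0.124))]
```

View pics/c8z.png

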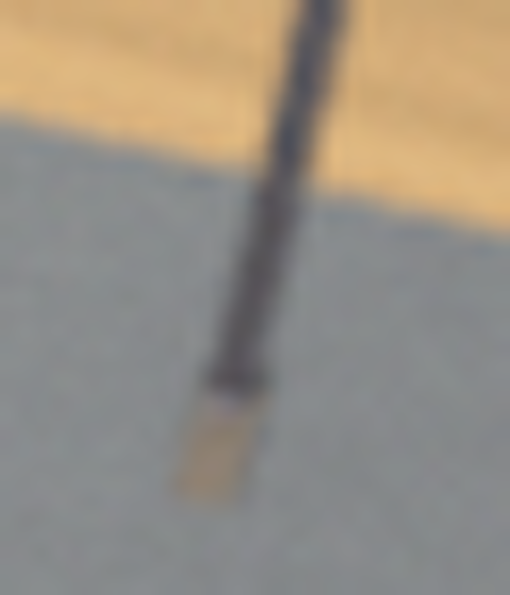

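View pics/c0z.png

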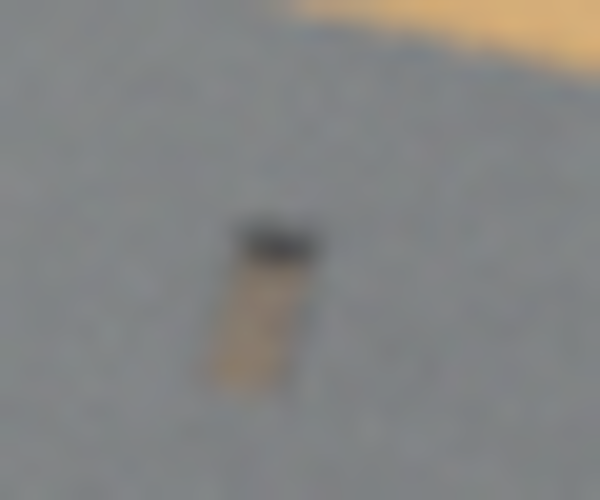

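```bash
cat >> h.py <<'E'
def ray(f,u,v):
    return -f['R'].T@f['t'], f['R'].T@(np.linalg.inv(f['K'])@[u,v,1])
def guardfr(X,c,yaw=3.8):
    y=np.radians(yaw); d=np.asarray(X)[...,:2]-c[:2]; return np.stack([d@[np.cos(y),np.sin(y)], d@[-np.sin(y),np.cos(y)]],-1)
E
python3 - <<'E'
from h import *
f=load('s8');a=load('scene0')
c=wpts(a,px([(262,307)],445,250,20),.1)[0]; print('slot scene',c)
cor=wpts(a,px([(240,222),(318,232),(285,395),(205,380)],445,250,20),.1); print('corners in guard frame',guardfr(cor,c).round(4).tolist())
# subpixel via gray: roof and slot
g=cv2.cvtColor(f['color'],cv2.COLOR_RGB2GRAY).astype(float)
ga=cv2.cvtColor(a['color'],cv2.COLOR_RGB2GRAY).astype(float)
d=ga-g
y=np.radians(3.8);n=np.array([np.cos(y),np.sin(y),0])
for v in range(250,263):
    row=d[v,448:472]; w=np.clip(row-8,0,None)
    if w.sum()<10: continue
    u=(w*np.arange(448,472)).sum()/w.sum()
    o,r=ray(f,u,v)
    X0=np.array([.477,.2882,0])+n*.012
    s=(n@(X0-o))/(n@r); X=o+r*s
    print(v,u.round(2),X.round(4),guardfr(X,c).round(4), (w>0).sum())
E
```

```text
slot scene [0.47781849 0.28844222 0.1       ]
corners in guard frame [[-0.0123, -0.0045], [-0.0138, 0.0032], [0.0124, 0.0046], [0.0133, -0.0033]]
250 461.15 [0.4889 0.2897 0.1497] [0.0112 0.0006] 4
251 460.75 [0.4889 0.2894 0.147 ] [0.0112 0.0002] 4
252 460.67 [0.4889 0.2897 0.1444] [0.0112 0.0005] 4
253 460.43 [0.4889 0.2897 0.1418] [0.0112 0.0005] 4
254 460.14 [0.4889 0.2896 0.1391] [0.0112 0.0004] 4
255 459.9 [0.4889 0.2896 0.1365] [0.0112 0.0004] 3
256 459.69 [0.4889 0.2896 0.1338] [0.0112 0.0004] 4
257 459.36 [0.4889 0.2894 0.1311] [0.0112 0.0003] 4
258 459.05 [0.489  0.2893 0.1283] [0.0112 0.0001] 3
259 458.88 [0.4889 0.2894 0.1257] [0.0112 0.0002] 3
260 458.7 [0.4889 0.2895 0.123 ] [0.0112 0.0003] 3
261 458.64 [0.4889 0.2898 0.1204] [0.0112 0.0007] 2
```

Call:
play_rows([
  {"x": -0.002, "y": 0.0004, "z": 0, "wx": 0, "wy": 0, "wz": -0.005, "jaw": 0.004},
  {"x": 0, "y": 0, "z": 0.004, "wx": 0, "wy": 0, "wz": 0, "jaw": 0.004},
  {"x": 0, "y": 0, "z": 0.004, "wx": 0, "wy": 0, "wz": 0, "jaw": 0.004},
  {"x": 0, "y": 0, "z": 0.002, "wx": 0, "wy": 0, "wz": 0, "jaw": 0.004},
  {"x": 0, "y": 0, "z": 0, "wx": 0, "wy": 0, "wz": 0, "jaw": 0.004},
  {"x": 0, "y": 0, "z": 0, "wx": 0, "wy": 0, "wz": 0, "jaw": 0.004},
  {"x": 0, "y": 0, "z": 0, "wx": 0, "wy": 0, "wz": 0, "jaw": 0.004},
  {"x": 0, "y": 0, "z": 0, "wx": 0, "wy": 0, "wz": 0, "jaw": 0.004},
])

```text
time_s: 13.65
position: [0.475, 0.2877, 0.2245]
eef_rot: [3.14, 0.112, 0.0]
ft_force: [-0.0, 0.0, -0.7]
width: 0.156
```

```bash
python3 -c "
from h import *
o,R=st()
f=grab('scene','s9'); crop(f,445,475,245,275,'c9z',20)
c=wpts(load('scene0'),px([(262,307)],445,250,20),.1)[0]
y=np.radians(4);n=np.array([np.cos(y),np.sin(y),0])
for k in(-.013,.013): print('slot end',k,proj(f,c+n*k))
for k in(-.0095,.0095): print('tip if centred',proj(f,c+n*k+np.array([0,0,o['position'][2]-.1225-.1])))
"
```

```text
t 13.65 p [0.475  0.2877 0.2245] yaw 4.09 tilt [ 0.0002 -0.    ] F [-0.   0.  -0.7] w 13.6 j [ 0.02  0.25 -0.76  1.59  0.17  1.37 -2.26]
slot end -0.013 [458.7704208  260.95897867]
slot end 0.013 [456.45751192 268.86646605]
tip if centred [458.63055084 261.29116231]
tip if centred [456.94049818 267.06714496]
```

View pics/c9z.png

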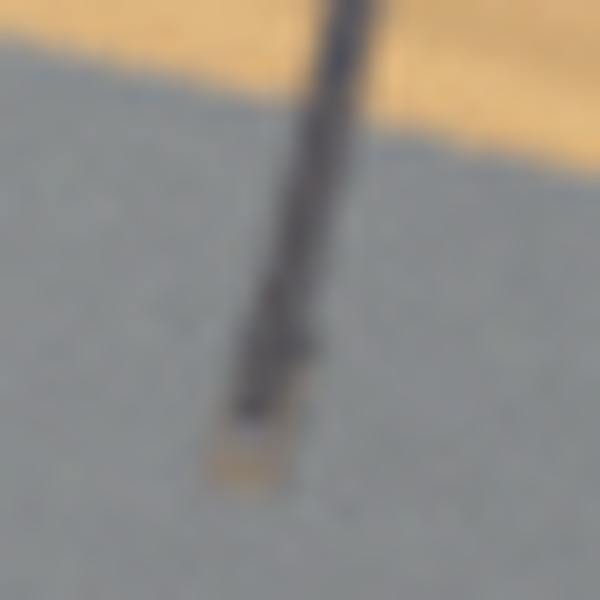

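```bash
python3 - <<'E'
from h import *
y=np.radians(4);n=np.array([np.cos(y),np.sin(y),0]);m=np.array([-np.sin(y),np.cos(y),0])
c=np.array([.4778,.2884,.1])
xs=[];ys=[];rz=[];cols=[]
for i in range(4):
    f=arm.grab_frame('scene');P=cloud(f);cols.append(f['color'].astype(float))
    for v in range(238,262):
        # blade pixels: central column predicted
        p=[P[v,u] for u in range(450,475) if P[v,u,2]>.108 and P[v,u,0]<.6 and P[v,u,0]>.45]
        if p:
            p=np.array(p); xs.append(np.median((p-c)@n)); ys.append(np.mean((p-c)@m))
    r=P[270:285,440:475]; rz.append(np.median(r[...,2]))
    # roof edge +x? front wall top
print('front edge local x',np.median(xs),np.std(xs)/len(xs)**.5,'y',np.mean(ys),'roof z',rz)
col=np.mean(cols,0).astype(np.uint8)
import pickle
f['color']=col;pickle.dump(f,open('avg.pkl','wb'))
crop(f,445,475,250,275,'c9a',20)
st()
E
```

```text
front edge local x 0.01058768139129443 0.00010800869022277036 y 0.0006561108604172814 roof z [np.float64(0.0997195529995554), np.float64(0.09973823476352767), np.float64(0.09974518616213053), np.float64(0.09967260776085053)]
t 13.9 p [0.475  0.2877 0.2244] yaw 4.08 tilt [ 0.0001 -0.0001] F [ 0.   0.5 -2. ] w 14.1 j [ 0.02  0.25 -0.76  1.59  0.17  1.37 -2.26]
```

View pics/c9a.png

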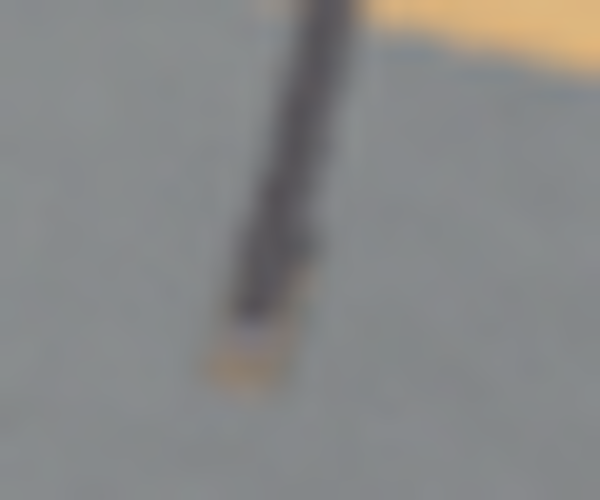

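Call:
play_rows([
  {"x": 0.0014, "y": 0, "z": 0, "wx": 0, "wy": 0, "wz": 0, "jaw": 0.004},
  {"x": 0, "y": 0, "z": 0.002, "wx": 0, "wy": 0, "wz": 0, "jaw": 0.004},
  {"x": 0, "y": 0, "z": 0.002, "wx": 0, "wy": 0, "wz": 0, "jaw": 0.004},
  {"x": 0, "y": 0, "z": 0.002, "wx": 0, "wy": 0, "wz": 0, "jaw": 0.004},
  {"x": 0, "y": 0, "z": 0.001, "wx": 0, "wy": 0, "wz": 0, "jaw": 0.004},
  {"x": 0, "y": 0, "z": 0, "wx": 0, "wy": 0, "wz": 0, "jaw": 0.004},
  {"x": 0, "y": 0, "z": 0, "wx": 0, "wy": 0, "wz": 0, "jaw": 0.004},
  {"x": 0, "y": 0, "z": 0, "wx": 0, "wy": 0, "wz": 0, "jaw": 0.004},
])

```text
time_s: 14.9
position: [0.4763, 0.2877, 0.2174]
eef_rot: [3.139, 0.112, -0.0]
ft_force: [-1.5, 0.3, -0.1]
width: 0.162
```

```bash
python3 -c "
from h import *
o,R=st()
f=grab('scene','s10'); crop(f,445,475,250,275,'c10z',20)
"
```

```text
t 14.9 p [0.4763 0.2877 0.2174] yaw 4.09 tilt [-0.0003 -0.0002] F [-1.5  0.3 -0.1] w 14.1 j [ 0.02  0.26 -0.75  1.6   0.18  1.36 -2.26]
```

View pics/c10z.png

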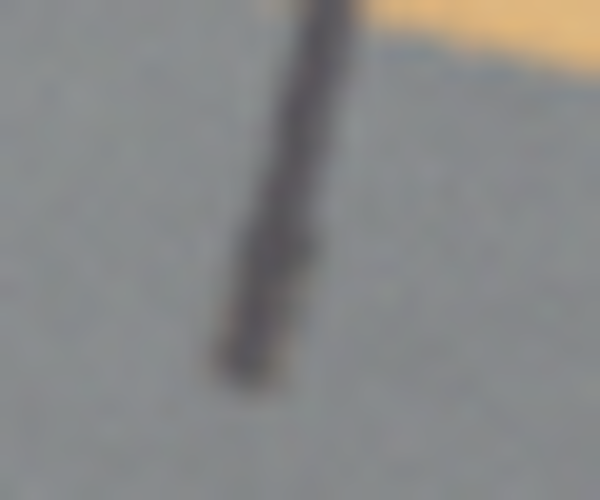

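Call:
play_rows([
  {"x": -0.0004, "y": 0, "z": 0.002, "wx": 0, "wy": 0, "wz": 0, "jaw": 0.004},
  {"x": 0, "y": 0, "z": 0.002, "wx": 0, "wy": 0, "wz": 0, "jaw": 0.004},
  {"x": 0, "y": 0, "z": 0.002, "wx": 0, "wy": 0, "wz": 0, "jaw": 0.004},
  {"x": 0, "y": 0, "z": 0.002, "wx": 0, "wy": 0, "wz": 0, "jaw": 0.004},
  {"x": 0, "y": 0, "z": 0.002, "wx": 0, "wy": 0, "wz": 0, "jaw": 0.004},
  {"x": 0, "y": 0, "z": 0, "wx": 0, "wy": 0, "wz": 0, "jaw": 0.004},
  {"x": 0, "y": 0, "z": 0, "wx": 0, "wy": 0, "wz": 0, "jaw": 0.004},
  {"x": 0, "y": 0, "z": 0, "wx": 0, "wy": 0, "wz": 0, "jaw": 0.004},
])

```text
time_s: 15.95
position: [0.4759, 0.2876, 0.2072]
eef_rot: [3.139, 0.112, -0.0]
ft_force: [-1.9, 0.1, -2.6]
width: 0.157
```

```bash
python3 -c "
from h import *
o,R=st()
f=grab('scene','s11'); crop(f,445,475,250,275,'c11z',20)
o,R=st();print(o['moment'])
"
```

```text
t 15.95 p [0.4759 0.2876 0.2072] yaw 4.08 tilt [-0.0003 -0.0002] F [-1.9  0.1 -2.6] w 13.7 j [ 0.02  0.26 -0.75  1.62  0.18  1.34 -2.26]
t 16.0 p [0.4759 0.2876 0.2073] yaw 4.08 tilt [-0.0002 -0.0003] F [-2.1 -0.  -2.8] w 13.7 j [ 0.02  0.26 -0.75  1.62  0.18  1.34 -2.26]
[ 0.00199726  0.79700285 -0.02027907]
```

View pics/c11z.png

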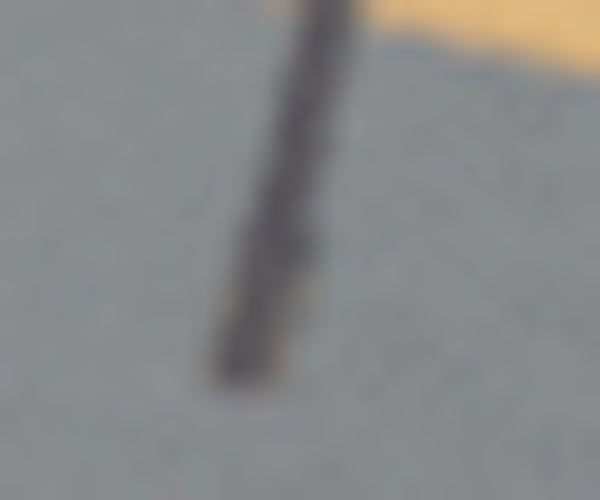

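Call:
play_rows([
  {"x": -0.0008, "y": 0, "z": 0, "wx": 0, "wy": 0, "wz": 0, "jaw": 0.004},
  {"x": 0, "y": 0, "z": 0.003, "wx": 0, "wy": 0, "wz": 0, "jaw": 0.004},
  {"x": 0, "y": 0, "z": 0.003, "wx": 0, "wy": 0, "wz": 0, "jaw": 0.004},
  {"x": 0, "y": 0, "z": 0.003, "wx": 0, "wy": 0, "wz": 0, "jaw": 0.004},
  {"x": 0, "y": 0, "z": 0.003, "wx": 0, "wy": 0, "wz": 0, "jaw": 0.004},
  {"x": 0, "y": 0, "z": 0.003, "wx": 0, "wy": 0, "wz": 0, "jaw": 0.004},
  {"x": 0, "y": 0, "z": 0, "wx": 0, "wy": 0, "wz": 0, "jaw": 0.004},
  {"x": 0, "y": 0, "z": 0, "wx": 0, "wy": 0, "wz": 0, "jaw": 0.004},
])

```text
time_s: 17.0
position: [0.4753, 0.2876, 0.1924]
eef_rot: [3.139, 0.112, 0.0]
ft_force: [-0.4, 0.6, -2.8]
width: 0.154
```

```bash
python3 -c "
from h import *
o,R=st();print(o['moment'])
"
```

```text
t 17.0 p [0.4753 0.2876 0.1924] yaw 4.08 tilt [ 0.     -0.0001] F [-0.4  0.6 -2.8] w 13.4 j [ 0.01  0.27 -0.75  1.64  0.19  1.31 -2.27]
[-0.02840057  0.20396438 -0.01090772]
```

Call:
play_rows([
  {"x": -0.0002, "y": 0, "z": 0.003, "wx": 0, "wy": 0, "wz": 0, "jaw": 0.004},
  {"x": 0, "y": 0, "z": 0.003, "wx": 0, "wy": 0, "wz": 0, "jaw": 0.004},
  {"x": 0, "y": 0, "z": 0.003, "wx": 0, "wy": 0, "wz": 0, "jaw": 0.004},
  {"x": 0, "y": 0, "z": 0.003, "wx": 0, "wy": 0, "wz": 0, "jaw": 0.004},
  {"x": 0, "y": 0, "z": 0.003, "wx": 0, "wy": 0, "wz": 0, "jaw": 0.004},
  {"x": 0, "y": 0, "z": 0.003, "wx": 0, "wy": 0, "wz": 0, "jaw": 0.004},
  {"x": 0, "y": 0, "z": 0, "wx": 0, "wy": 0, "wz": 0, "jaw": 0.004},
  {"x": 0, "y": 0, "z": 0, "wx": 0, "wy": 0, "wz": 0, "jaw": 0.004},
])

```text
time_s: 18.0
position: [0.4751, 0.2877, 0.1745]
eef_rot: [-3.14, -0.112, -0.0]
ft_force: [-0.0, 0.1, -1.4]
width: 0.156
```

```bash
python3 -c "
from h import *
o,R=st();print(o['moment'])
"
```

```text
t 18.0 p [0.4751 0.2877 0.1745] yaw 4.09 tilt [0.0002 0.    ] F [-0.   0.1 -1.4] w 13.6 j [ 0.01  0.28 -0.75  1.66  0.2   1.27 -2.28]
[ 0.0012468   0.12113195 -0.02607339]
```

Call:
play_rows([
  {"x": 0, "y": 0, "z": 0.002, "wx": 0, "wy": 0, "wz": 0, "jaw": 0.004},
  {"x": 0, "y": 0, "z": 0.002, "wx": 0, "wy": 0, "wz": 0, "jaw": 0.004},
  {"x": 0, "y": 0, "z": 0.002, "wx": 0, "wy": 0, "wz": 0, "jaw": 0.004},
  {"x": 0, "y": 0, "z": 0.002, "wx": 0, "wy": 0, "wz": 0, "jaw": 0.004},
  {"x": 0, "y": 0, "z": 0, "wx": 0, "wy": 0, "wz": 0, "jaw": 0.004},
  {"x": 0, "y": 0, "z": 0, "wx": 0, "wy": 0, "wz": 0, "jaw": 0.004},
  {"x": 0, "y": 0, "z": 0, "wx": 0, "wy": 0, "wz": 0, "jaw": 0.004},
  {"x": 0, "y": 0, "z": 0, "wx": 0, "wy": 0, "wz": 0, "jaw": 0.004},
], force=45)

```text
time_s: 19.0
position: [0.4751, 0.2877, 0.1665]
eef_rot: [-3.14, -0.112, -0.0]
ft_force: [-0.1, 0.4, 2.1]
width: 0.158
```

```bash
python3 -c "
from h import *
o,R=st();print(o['moment'])
f=grab('scene','s12'); crop(f,410,510,180,300,'c12')
o,R=st()
"
```

```text
t 19.0 p [0.4751 0.2877 0.1665] yaw 4.08 tilt [0.0003 0.0001] F [-0.1  0.4  2.1] w 13.7 j [ 0.01  0.29 -0.75  1.67  0.21  1.26 -2.28]
[-0.0280841   0.13263066  0.03479989]
t 19.05 p [0.4751 0.2877 0.1665] yaw 4.08 tilt [0.0002 0.    ] F [ 0.4 -0.2  2.6] w 13.9 j [ 0.01  0.29 -0.75  1.67  0.21  1.26 -2.28]
```

View pics/c12.png

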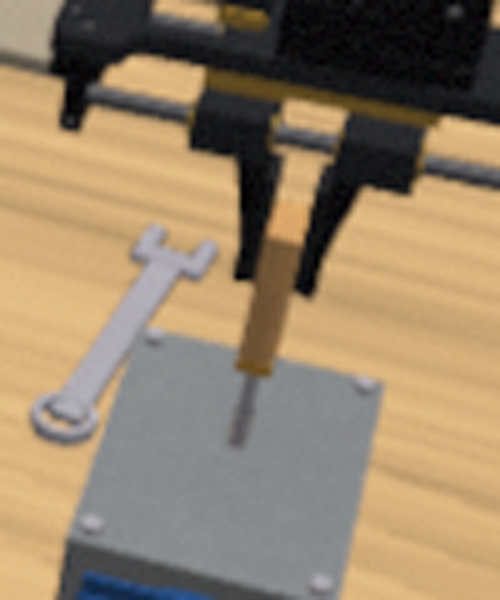

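Contact with the pad: net 3.5 N, about 4 mm pressed. The picture shows the blade in the slot at crop (238,440), upright. Now I press on.

Call:
play_rows([
  {"x": 0, "y": 0, "z": 0.002, "wx": 0, "wy": 0, "wz": 0, "jaw": 0.004},
  {"x": 0, "y": 0, "z": 0.002, "wx": 0, "wy": 0, "wz": 0, "jaw": 0.004},
  {"x": 0, "y": 0, "z": 0.002, "wx": 0, "wy": 0, "wz": 0, "jaw": 0.004},
  {"x": 0, "y": 0, "z": 0, "wx": 0, "wy": 0, "wz": 0, "jaw": 0.004},
  {"x": 0, "y": 0, "z": 0, "wx": 0, "wy": 0, "wz": 0, "jaw": 0.004},
  {"x": 0, "y": 0, "z": 0, "wx": 0, "wy": 0, "wz": 0, "jaw": 0.004},
  {"x": 0, "y": 0, "z": 0, "wx": 0, "wy": 0, "wz": 0, "jaw": 0.004},
  {"x": 0, "y": 0, "z": 0, "wx": 0, "wy": 0, "wz": 0, "jaw": 0.004},
])

```text
time_s: 20.05
position: [0.4751, 0.2877, 0.1605]
eef_rot: [-3.14, -0.112, -0.0]
ft_force: [-0.8, 0.4, 5.2]
width: 0.159
```

```bash
python3 -c "
from h import *
for i in range(3): o,R=st(); arm.grab_frame('top')
f=grab('scene','s13'); crop(f,410,510,180,300,'c13')
"
```

```text
t 20.05 p [0.4751 0.2877 0.1605] yaw 4.08 tilt [0.0002 0.    ] F [-0.8  0.4  5.2] w 13.8 j [ 0.01  0.3  -0.75  1.68  0.21  1.25 -2.28]
t 20.1 p [0.4751 0.2877 0.1605] yaw 4.08 tilt [ 0.0002 -0.    ] F [-0.  -0.4  4.2] w 13.6 j [ 0.01  0.3  -0.75  1.68  0.21  1.25 -2.28]
t 20.15 p [0.475  0.2877 0.1605] yaw 4.09 tilt [0.0002 0.    ] F [-0.6 -0.4  4.3] w 13.7 j [ 0.01  0.3  -0.75  1.68  0.21  1.25 -2.28]
```

View pics/c13.png

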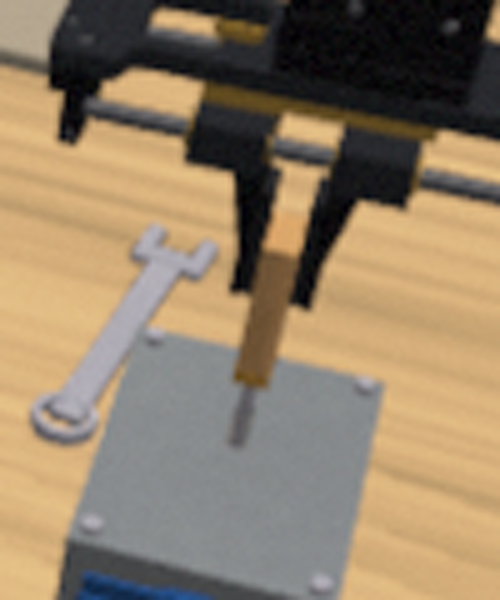

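Call:
play_rows([
  {"x": 0, "y": 0, "z": 0.0005, "wx": 0, "wy": 0, "wz": 0, "jaw": 0.004},
  {"x": 0, "y": 0, "z": 0.0005, "wx": 0, "wy": 0, "wz": 0, "jaw": 0.004},
  {"x": 0, "y": 0, "z": 0, "wx": 0, "wy": 0, "wz": 0, "jaw": 0.004},
  {"x": 0, "y": 0, "z": 0, "wx": 0, "wy": 0, "wz": 0, "jaw": 0.004},
  {"x": 0, "y": 0, "z": 0, "wx": 0, "wy": 0, "wz": 0, "jaw": 0.004},
  {"x": 0, "y": 0, "z": 0, "wx": 0, "wy": 0, "wz": 0, "jaw": 0.004},
  {"x": 0, "y": 0, "z": 0, "wx": 0, "wy": 0, "wz": 0, "jaw": 0.004},
  {"x": 0, "y": 0, "z": 0, "wx": 0, "wy": 0, "wz": 0, "jaw": 0.004},
])

```text
time_s: 21.25
position: [0.475, 0.2876, 0.1594]
eef_rot: [3.14, 0.112, 0.0]
ft_force: [-0.6, -0.4, 5.2]
width: 0.158
```

```bash
python3 -c "
from h import *
F=[]
for i in range(8): F.append(arm.observe()['ft_force']); arm.grab_frame('top')
print(np.mean(F,0),np.std(F,0)); st()
f=grab('scene','s14');g=grab('top','t14')
"
```

```text
[-0.20621103  0.08052782  5.0761201 ] [0.23656115 0.62755391 0.47682013]
t 21.65 p [0.475  0.2877 0.1594] yaw 4.09 tilt [ 0.     -0.0001] F [0.1 0.4 5. ] w 13.8 j [ 0.01  0.3  -0.75  1.68  0.21  1.24 -2.28]
```

View pics/s14.png

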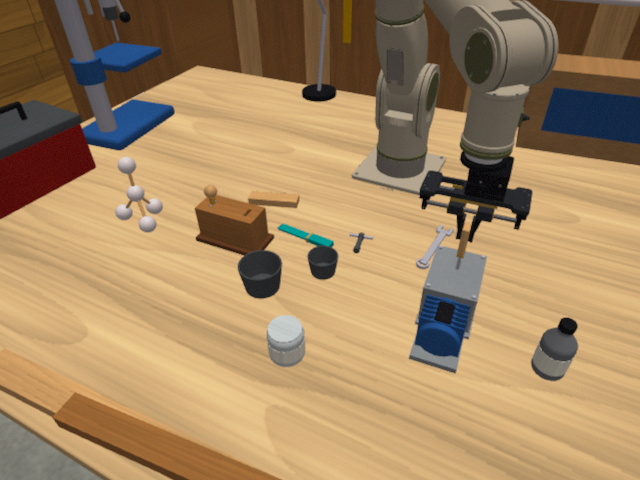

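View pics/t14.png

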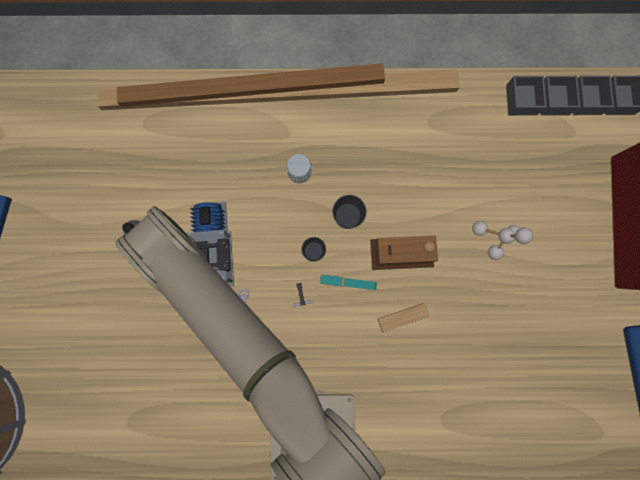

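```bash
python3 -c "
from h import *
print(arm.hand_in())"
```

```text
the job is handed in; nothing more can be done
None
```

I lifted the paddle out of the block and dipped its tip into the 72 mm pot. I then lowered the blade through the guard's slot and handed in while still gripping it and holding the pad down, at about 22 s.

**Last checks**
- **Dip:** by arm position the tip reached about 14 mm above the bench, against 25 mm for half depth. The pot's rim hid the tip, so the camera only confirmed that the blade went below 30 mm.
- **Pad:** the wrist force was about 5.1 N up, which with the paddle's weight is roughly 6.3 N on the pad. That means about 10–11 mm of the 12 mm stroke by both force and height. The pad itself was not seen.
- **Grip:** the jaws were at about 13.8 mm on the 14 mm handle. The paddle was upright, with almost no side force in the slot.
- **Bench:** in the final pictures the pot, scraper and other listed things are upright and where they were. The oil bottle and wrench are partly hidden by the arm in the top view but show in the scene view.

**What disagreed**
- The turquoise look-alike, which had been standing on end, toppled during my first approach and now lies on the bench. By the reported positions the arm passed well clear of it, so I take it that it fell by itself. I left it alone.
- The fingertips look about 25 mm higher in the pictures than `arm.nose_length` implies. I set the grasp height from the pictures.

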